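# Clamp a spare battery in its turnbuckle hold-down

### The job

Set the small sealed battery down upright in the bay of the hold-down cradle, between its two rails and two jaws, without dropping it. Then turn the turnbuckle by its cross pins, tightening, until both jaw pads hold the battery snugly at about 28 newtons each; never squeeze it beyond 50 newtons, do not push the jaws themselves, and leave the other things on the bench where they are.

Things in the scene. Friction and masses are not known exactly. Their poses are not given: they have to be found in the camera images.
- battery_mid (a point): Centre of the small sealed battery: grey block with a black top plate, 43 mm along its x, 97 mm along its y, 52 mm tall (this point is 26 mm above its underside), two 6 mm terminal tabs on top near its +y end, 0.4 to 0.8 kg. Starts loose, upright on the bench. Either way round will do in the cradle.
- battery: The same battery; origin at the centre of its underside, axes as above.
- cradle: Bolted-down hold-down cradle: grey base plate 170 (x) x 270 (y) x 8 mm; origin at bench level amid it. Its x axis points away from the robot at yaw 0, y runs along the turnbuckle, z up. On its +x half is the bay for the battery; on its -x half, 112 mm nearer the robot, the turnbuckle, whose two threaded ends draw in the jaws at its +y and -y ends.
- bay (a point): Middle of the bay floor, 8 mm above the bench, cradle axes. The battery stands here, its 97 mm length along the cradle's y, between two aluminium rails 52 mm apart, 6 thick, 14 tall, 100 long. At its +y and -y ends stand the jaws with their pads; at the start each pad face is 53 to 72 mm from here along y, not alike on both sides.
- axle (a point): Centre of the turnbuckle's hub (30 mm across, 16 long), on its axis, 66 mm above the bench, cradle axes; it turns about y. Four polished, slippery, round-ended cross pins 90 degrees apart, 10 mm thick, reach 50 mm from the axis in the x-z plane at y = 0. Beside it the frame stays within 16 mm of the axis, out to 52 mm in y; then a 12 mm rod to each jaw, whose lugs reach 84 mm above the bench.
- turnbuckle (a joint): Turn of the turnbuckle, rad, 0 to 8.6, starts at 0 to 0.9; grows as it tightens, top pins moving to the cradle's +x. A pin's angle from straight up towards +x is 45 degrees (or 135, 225, 315) plus this. Each jaw comes in 3.82 mm per rad. Turning it empty takes 0.34 N m (friction); each N of pressure on one pad adds 0.0038 N m. It does not run back when let go.
- jaw_left: Jaw at the cradle's +y end, plate 157 x 12 x 50 mm sliding along y; origin at bench level on its inner face, 84 mm from mid-cradle at turn 0. On a stud, 34 mm up, amid the bay, is a 30 x 32 mm rubber pad sprung at 6 N/mm, travel 9 mm. Its free face stands 12 to 27 mm inside the jaw's: the stud is locked at an unmeasured length, so the touch must be felt. Snug is 16 to 40 N per pad.
- jaw_right: Jaw at the cradle's -y end, its mirror image; free pad face 12 to 19 mm inside the jaw's inner face. If one pad touches first, it slides the battery along until the other touches; 28 N on each comes about 1.2 rad after both touch. More than 50 N damages the battery.
- charger: Grey plastic battery charger box 110 x 170 x 62 mm with a black carrying handle; a bystander, leave it alone. Origin at the centre of its underside.
- spring_clamp: Red spring clamp lying flat, about 130 mm long, 60 wide, 16 tall; a bystander, leave it alone. Origin at the centre of its underside.
- terminal_brush: Stainless terminal brush lying down, 112 mm long, 32 thick; a bystander, leave it alone. Origin at the centre of its underside.
- torch: Aluminium torch lying down, 126 mm long, 38 thick; a bystander, leave it alone. Origin at the centre of its underside.
- fuse_case: Black plastic fuse case with empty compartments, 70 x 120 x 26 mm, its flip-top lid standing open to 90 mm; a bystander, leave it alone. Origin at the centre of its underside.
- screw_jar: Glass jar with steel cap, 64 mm across, 85 tall; a bystander, leave it alone. Origin at the centre of its underside.
- grease_tin: Grey tin, 72 mm across, 60 tall; a bystander, leave it alone. Origin at the centre of its underside.
Not all that is in view belongs to the job. Leave any pink or yellow look-alike of the battery alone.

How it is judged:
On the way, in this order (a step that is already met when the one before it is completed fails the run):
1. the battery stands in the bay between the rails, let go (x of battery_mid in the frame of cradle between 0.049 and 0.061 m and y of battery_mid in the frame of cradle between -0.03 and 0.03 m and z of battery_mid in the frame of cradle between 0.03 and 0.038 m and angle between battery_mid's own z axis and vertical below 0.1 rad and angle between the y axis of battery_mid and the y axis of cradle, either way round below 0.15 rad and contact force between the fingers and battery below 0.2 N), for 0.2 s.
2. both pads press on the battery with more than 16 N (x of battery_mid in the frame of cradle between 0.049 and 0.061 m and y of battery_mid in the frame of cradle between -0.03 and 0.03 m and z of battery_mid in the frame of cradle between 0.03 and 0.038 m and angle between battery_mid's own z axis and vertical below 0.1 rad and angle between the y axis of battery_mid and the y axis of cradle, either way round below 0.15 rad and contact force between battery and jaw_left above 16 N and contact force between battery and jaw_right above 16 N), for 0.2 s.
At the end, for the whole second after the job is handed in: The battery stands upright (within 0.1 rad) on the bay floor between the rails (within 6 mm across, 30 mm along, 0.15 rad), both pads press on it with 16 to 40 N each, and battery and turnbuckle are at rest (all of step 2 and contact force between battery and jaw_left below 40 N and contact force between battery and jaw_right below 40 N and linear speed of battery below 0.02 m/s and velocity of joint turnbuckle below 0.1 rad/s); the robot touches nothing.
It fails at once if a pad squeezes the battery with more than 50 N (contact force between battery and jaw_left above 50 N or contact force between battery and jaw_right above 50 N).
It fails at once if the battery is dropped or thrown (faster than 0.55 m/s while the fingers do not hold it) (linear speed of battery above 0.55 m/s and contact force between the fingers and battery below 0.3 N).
It fails at once if a jaw is pushed directly by the robot with more than 15 N (contact force between any of the fingers, the arm and jaw_left above 15 N or contact force between any of the fingers, the arm and jaw_right above 15 N).
It fails at once if a bystander is moved by more than 30 mm (distance of any of charger, spring_clamp, terminal_brush, torch, fuse_case, screw_jar, grease_tin from where it was at the start of the episode above 0.03 m).
It also fails if it takes over 72 s, if anything falls off the work surface, if the arm or the gripper's body presses on something with over 40 N, if the wrist force passes 120 N, or if a joint passes its speed limit or range.

### The arm

A 6-joint arm with a two-finger parallel gripper is mounted at the origin on the work surface. World frame = base frame: x ahead of the robot, y to its left, z up, the work surface at z = 0. Lengths are in m, angles in rad, forces in N, time in s.
With the tool pointing down it reaches from about 0.225 to 0.875 m from the base axis. Payload 3.4 kg.
Tool frame: the origin (TCP) lies on the centre line of the jaws, within the pads' length; the fingertips stand 17 mm ahead of it and the grasp point (between the pads) lies 2 mm behind it (manip.finger_overhang is the distance from the TCP to the fingertips, in m); y points along the fingers, x is the direction in which the jaws open and shut, and the axes are right-handed (so a half turn about y gives the same grasp; the last joint's range is limited). The gripper opens to 85 mm and grips with 20 to 120 N. Pads are 22 mm wide; open, the fingers measure 114 mm over their backs; the gripper's body (76 mm by 85 mm) begins 54 mm behind the grasp point. The pads swing forward as they close: fully open they stand 13 mm farther back than shut.
Start: joints at [1.099, 0.276, 1.505, -0, 1.361, -0.121], TCP at [0.198, 0.54, 0.248] pointing down, gripper open.
Joint ranges: [-2.89, 2.89], [-0.75, 2.08], [0.22, 2.7], [-1.18, 4.32], [0.11, 2.71], [-2.7, 2.7]. Speed limits (rad/s): [2.57, 2.57, 3.14, 3.14, 3.14, 3.14].

### API

Orientations are given as a unit quaternion [w, x, y, z].
In Python, from rig import manip gives the robot as it stands.
- The arm moves only by the tool arm_command, never from a script. Its argument "commands" is a list of rows, each a list of 3 entries, a list of its own where there are three numbers: the finger opening in cm, from 0 to 8.54, then the shift along the world's x, y, z in cm, then the turn about the world's z in rad. A call has 1 to 12 rows; each row shifts and turns the commanded pose from where the row before left it; what a row does not reach is not made up. A row lasts 1/10 s, in which the tool goes at most 50 mm and 8.59 degrees, less where a joint would pass 70% of its speed; a pose out of reach is approached as far as the arm can. A call with a gripper value outside its range is refused whole. The fingers move at their own pace and stop on an object; "grip_force" is the grip in N (left out, the last holds). Time passes only in rows, so rows that do not move let the fingers close. It gives the time, the measured TCP pose, the force and the opening at its end, in the units of the state.
- manip.get_state(): the state, without advancing time (a new reading comes with each control period).
- manip.get_image(name): name is "scene" or "top" or "wrist"; returns a dict with "pixels" (420x560x3 uint8, red, green, blue), "range_z" (420x560 float32, m along the optical axis (not along the pixel's ray), 0 where there is no reading), "intrinsics" (3x3 intrinsics, pixels), "R" (3x3) and "t" (3): a world point X has camera coordinates R X + t. Camera axes: x right, y down, z forward; pixel columns grow to the right and rows downward; lengths in m; the calibration is good to about 2 mm. A picture is of the moment at which its call begins.
- manip.sign_off(): hands the job in, once; it reports no verdict.
The state is a dict: "clock": time; "qpos": joint angles; "qd": joint speeds; "effort": joint torques, N m; "position": TCP position; "ee_rot": TCP orientation; "contact_force": force on the tool from outside, world axes, zero at the start; "moment": the same for the moment, N m; "width": finger opening in m.
Only numpy, scipy, OpenCV 4.12 (cv2) and the standard library are available. Lean on these libraries where they do the work, as an engineer would, in place of code of your own. Each camera call takes 0.05 s, during which the arm holds its last target.

## Working session

There is one attempt and no reset: what is moved stays moved. The work goes in short steps, Python scripts to look and compute and a tool call to move; the robot and the scene stay as the last step left them, time stands still between calls to the robot, and variables do not carry over. Pictures are saved under pics/ and viewed, and the job is handed in when it is done.

Besides the shell and the picture viewer there is one more tool, called after "Request:" as name([rows], argument=value, ...), one row to a line, values as JSON. arm_command: Moves the arm, as the interface text tells. Its arguments: {"type":"object","properties":{"commands":{"type":"array"},"grip_force":{"type":"number"}},"required":["commands"]}

```bash
ls; mkdir -p pics
python3 - <<'E'
from rig import manip
import cv2,numpy as np
print(manip.get_state())
for n in ("scene","top","wrist"):
    d=manip.get_image(n); cv2.imwrite(f"pics/{n}0.png",d["pixels"][:,:,::-1]); np.savez(f"pics/{n}0.npz",**d)
    print(n,d["intrinsics"].tolist(),np.round(d["R"],3).tolist(),d["t"], (d["range_z"]>0).mean())
E
```

```text
pics
{'clock': 0.0, 'qpos': array([ 1.09901498e+00,  2.76627996e-01,  1.50614614e+00, -3.24479666e-05,
        1.36068165e+00, -1.21003543e-01]), 'qd': array([ 0.00145048,  0.0005869 , -0.0001531 , -0.00058832,  0.0013884 ,
       -0.0010524 ]), 'effort': array([ 2.74048878e-03, -4.16778266e+01, -2.45813853e+01,  4.86433123e-05,
        1.12314970e-02, -2.57628227e-05]), 'position': array([0.19737686, 0.53953479, 0.24741567]), 'ee_rot': array([-0.57925396,  0.57989263,  0.40450938, -0.40566187]), 'contact_force': array([ 0.30922913, -1.19452456, -1.12651208]), 'moment': array([ 0.00691429, -0.0212783 , -0.03644076]), 'width': 0.08563020664556896}
scene [[449.7882899935702, 0.0, 278.04722396042723], [0.0, 449.7882899935702, 208.57087378795222], [0.0, 0.0, 1.0]] [[-0.7, 0.714, 0.0], [0.442, 0.433, -0.786], [-0.562, -0.55, -0.618]] [ 0.41309748 -0.21818582  1.4973944 ] 0.9958035714285715
top [[505.5303950707833, 0.0, 283.75012944252467], [0.0, 505.5303950707833, 207.5422622515909], [0.0, 0.0, 1.0]] [[-0.053, -0.999, -0.003], [-0.977, 0.052, -0.207], [0.206, -0.008, -0.978]] [0.02838133 0.57718965 1.37081323] 0.9961267006802721
wrist [[297.78619780435866, 0.0, 277.1532245091357], [0.0, 297.78619780435866, 213.30109946780055], [0.0, 0.0, 1.0]] [[0.343, 0.939, -0.0], [0.895, -0.327, 0.304], [0.286, -0.105, -0.953]] [-0.57460526 -0.03931111  0.37964777] 0.9958545918367347
```

View pics/scene0.png

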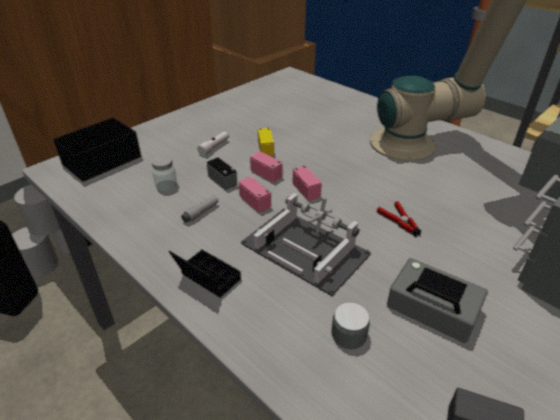

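View pics/top0.png

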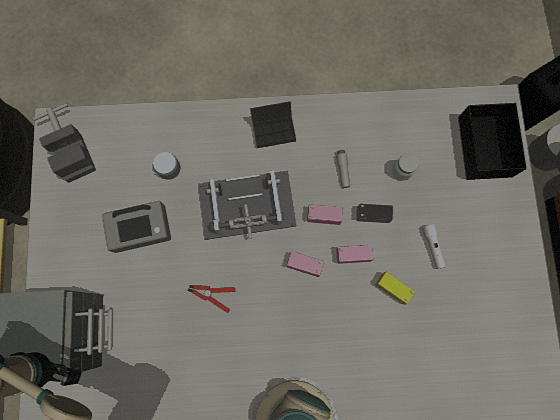

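View pics/wrist0.png

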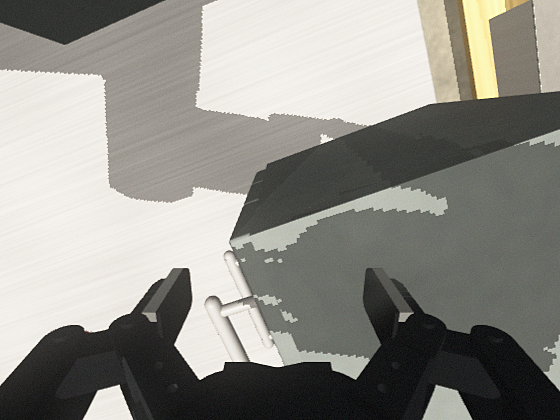

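```bash
cat > h.py <<'E'
import numpy as np,cv2
def cloud(d):
    K=d["intrinsics"];z=d["range_z"];v,u=np.mgrid[:z.shape[0],:z.shape[1]]
    c=np.stack([(u-K[0,2])/K[0,0]*z,(v-K[1,2])/K[1,1]*z,z],-1)
    return (c-d["t"])@d["R"]
def ray(d,u,v,h):
    K=d["intrinsics"];r=np.array([(u-K[0,2])/K[0,0],(v-K[1,2])/K[1,1],1.])@d["R"]
    o=-d["R"].T@d["t"]; return o+r*(h-o[2])/r[2]
def proj(d,X):
    c=np.asarray(X)@d["R"].T+d["t"]; p=c@d["intrinsics"].T; return p[...,:2]/p[...,2:]
def tri(obs):
    A=[];b=[]
    for d,u,v in obs:
        K=d["intrinsics"];r=np.array([(u-K[0,2])/K[0,0],(v-K[1,2])/K[1,1],1.])@d["R"];r/=np.linalg.norm(r)
        o=-d["R"].T@d["t"];P=np.eye(3)-np.outer(r,r);A.append(P);b.append(P@o)
    return np.linalg.lstsq(np.vstack(A),np.hstack(b),rcond=None)[0]
E
python3 - <<'E'
from h import *
d=dict(np.load("pics/top0.npz"));s=dict(np.load("pics/scene0.npz"))
def cr(d,x0,y0,x1,y1,k,n): cv2.imwrite(n,cv2.resize(d["pixels"][y0:y1,x0:x1,::-1],None,fx=k,fy=k,interpolation=cv2.INTER_CUBIC))
cr(d,190,160,410,280,3.6,"pics/topc.png"); cr(s,190,130,380,300,3.5,"pics/scc.png")
P=cloud(d)
# battery dark top
for n,(u0,v0,u1,v1) in dict(bat=(350,198,400,230),).items():
    sub=P[v0:v1,u0:u1].reshape(-1,3); m=sub[:,2]>0.035; q=sub[m]; print(n,len(q),np.median(q,0),cv2.minAreaRect(q[:,:2].astype(np.float32)*1000))
H=P[:,:,2]; print(np.median(H[300:340,180:260]))
for v in range(165,245,4): print(v,(H[v,196:300:4]*1000).astype(int))
E
```

```text
bat 541 [ 0.55330471 -0.26055283  0.0513176 ] ((451.0735778808594, -130.57052612304688), (93.20611572265625, 428.0599060058594), 38.01325988769531)
0.0006214157831104415
165 [-3  1  0  1 -4 -2 -5  1 -6 -2  0  0  2 -1  0  2 -1 -3  6  0 -3  0  3 -4
 -2 -2]
169 [-4  8  0  2 -3 -3  0  3  0 -3 -1 -2  0 -4 -3 -1  0 -3  0  0  2 -2  1  1
  5  1]
173 [-3 -1  4  1  4  8 -4  0 -5  2 -2  0  0  1  0 -1  4  0  7 50  6  8  9  0
  0  2]
177 [-1 -4  0  0  0  1  2 -3 -1  1  2 26 22 21 13 14  4  4  6 49 14  8  6 11
  1  3]
181 [ 1  0  2  1 59 11  8  1 13 13  3 10  2  1  6 11  8  9 35 54 43  9  4  3
 -2  0]
185 [-1  7  6 10 52  9  9 10 11  9  9 11  3  6  8  8  9  5 10 46  8  4  9  5
  2  7]
189 [  -1    5    8   42   47   39   37   16    5 1460    7    4   10    4
    4    7    8    7   14   20   49   12    5    9    2   -1]
193 [-4  8 13 32 44 20 43  8  2  9  8  9 16  5  8  4 13  6  3  8 46  8 11  6
  3  3]
197 [ 0  9  4  8 52 34  7  4 10 20 22 23 24 17  7  8 11  8 10  8 51  3  7  8
 -7  2]
201 [ 0  7  5  5 52 49  7  7 10 13  7  5  8  7 12  6  9  4  6  7 47 12  9  3
 -1  0]
205 [ 0  8  3  7  9 47  8  9
[... 277 characters left out ...]
66 64 76 75 70 75 83 11 10
  7  1]
221 [   1   -1 1460    5    7   82    6    4    7   80   60    5    3  112
    8    8   77   74   12   10   12   75    6    9    8    5]
225 [  -3   -5    8    5   71   84   77   71   67   78   77   70   81   74
   74   10    7   12    7   10    2   10 1460    8    4    1]
229 [-1 -2 12 12 73 88 31  6 11  3  7  7  4 69  9 10  2  4 11  8  4  5  0 -1
  0 -6]
233 [   4   -2   10    5    7 1460   23    5    8    6    1    6    5   58
   -6   -1   -2   -2    0    0   -2    0    0    1    0    2]
237 [ 4  4 13 10 15  9  1 -1  2  0  4 -1 -1 -3  1  6  1 -4  2 -1 -3  0  4 -4
  1 -4]
241 [-1 -2 -5  7  0 -1  0 -1 -3  5 -2 -2  5 -1  0 -2  0  2  3 -1  3  1 -1  1
  0  0]
```

View pics/topc.png

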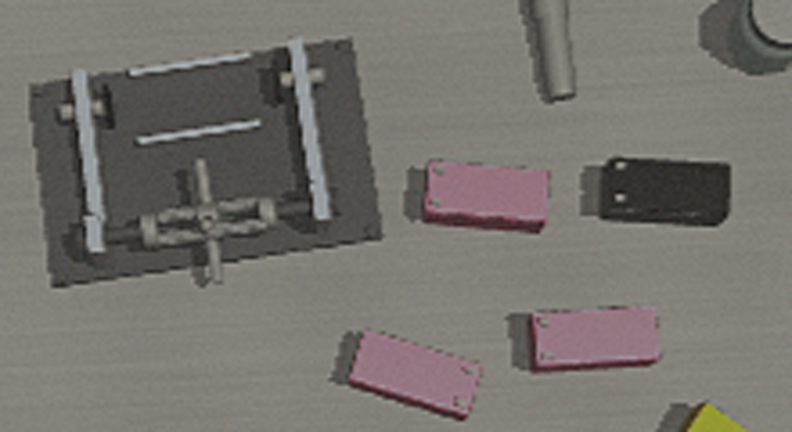

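View pics/scc.png

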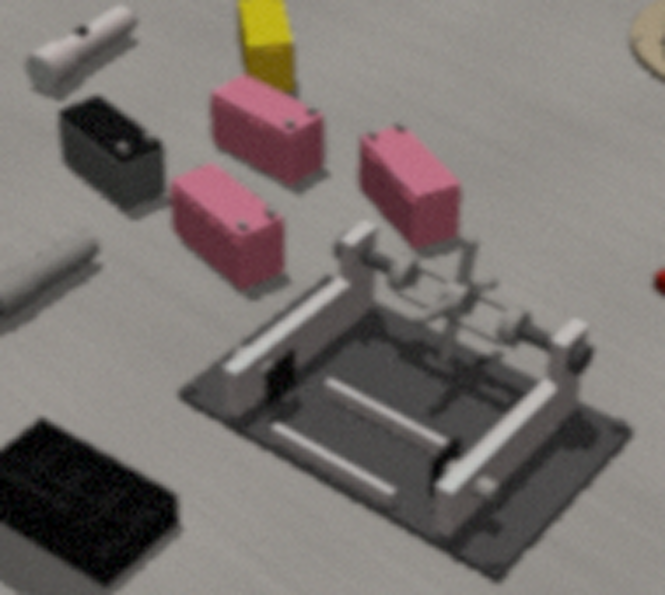

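```bash
cat >> h.py <<'E'
from scipy.spatial.transform import Rotation as Ro
def toolR(s): q=s["ee_rot"]; return Ro.from_quat([q[1],q[2],q[3],q[0]]).as_matrix()
E
python3 - <<'E'
from h import *
from rig import manip
s=manip.get_state(); R=toolR(s); print(np.round(R,3)); print("open-axis yaw",np.arctan2(R[1,0],R[0,0]))
d=dict(np.load("pics/top0.npz"))
w=dict(np.load("pics/wrist0.npz")); C=-w["R"].T@w["t"]; print("cam in tool",R.T@(C-s["position"]), np.round(R.T@w["R"].T,3))
g=d["pixels"].max(2); m=np.zeros_like(g); m[195:232,350:400]=(g[195:232,350:400]<60)
n,l,st,c=cv2.connectedComponentsWithStats(m); i=1+st[1:,4].argmax(); print(st[i])
ys,xs=np.where(l==i)
q=np.array([ray(d,u,v,.052)[:2] for u,v in zip(xs,ys)],np.float32)*1000
print(cv2.minAreaRect(q))
# base plate outline
hsv=cv2.cvtColor(d["pixels"],cv2.COLOR_RGB2HSV); g=d["pixels"].max(2); print(g[175,225],g[150,225],g[192,240])
E
```

```text
[[ 0.344 -0.001 -0.939]
 [ 0.939 -0.001  0.344]
 [-0.001 -1.     0.   ]]
open-axis yaw 1.2200084102880462
cam in tool [-0.00016206 -0.12590165  0.07805695] [[ 1.    -0.     0.001]
 [-0.001 -0.304  0.953]
 [ 0.    -0.953 -0.304]]
[357 204  36  19 566]
((550.10595703125, -258.80438232421875), (99.6924057006836, 49.42346954345703), 83.69039916992188)
127 134 77
```

Request:
arm_command([
  [8.5,[0,0,5],0],
  [8.5,[1.95,-4.4,0],-0.14],
  [8.5,[1.95,-4.4,0],-0.14],
  [8.5,[1.95,-4.4,0],-0.14],
  [8.5,[1.95,-4.4,0],-0.14],
  [8.5,[1.95,-4.4,0],-0.14],
  [8.5,[1.95,-4.4,0],-0.14],
  [8.5,[1.95,-4.4,0],-0.14],
  [8.5,[1.95,-4.4,0],-0.14],
  [8.5,[1.95,-4.4,0],-0.14],
  [8.5,[1.95,-4.4,0],-0.07],
])

```text
clock: 1.25
position: [0.3928, 0.0982, 0.2984]
ee_rot: [0.706, -0.706, 0.04, -0.041]
contact_force: [0.9, 0.6, 0.2]
width: 0.0853
```

Run:
```python
from rig import manip
from h import *
d=manip.get_image("wrist"); cv2.imwrite("pics/w1.png",d["pixels"][:,:,::-1]); np.savez("pics/w1.npz",**d)
s=manip.get_state();print(s["clock"],s["position"],s["contact_force"])
```

```text
1.3 [0.39643753 0.09086744 0.29827667] [ 2.51086061 -5.04222668  1.33641131]
```

View pics/w1.png

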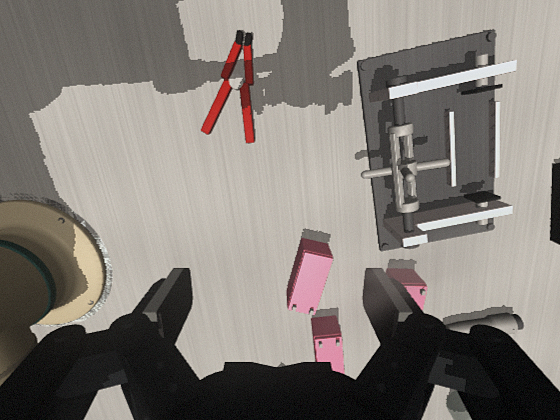

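Request:
arm_command([
  [8.5,[1.95,-4.4,0],0],
  [8.5,[1.95,-4.4,0],0],
  [8.5,[1.95,-4.4,0],0],
  [8.5,[1.95,-4.4,0],0],
  [8.5,[1.95,-4.4,-1],0],
  [8.5,[1.95,-4.4,-1],0],
  [8.5,[1.95,-4.4,-2],0],
  [8.5,[1.95,-4.4,-2],0],
  [8.5,[0,0,-2],0],
  [8.5,[0,0,0],0],
])

```text
clock: 2.3
position: [0.5454, -0.2483, 0.2159]
ee_rot: [0.707, -0.705, 0.042, -0.037]
contact_force: [-1.0, 0.0, -0.8]
width: 0.085
```

Run:
```python
from rig import manip
from h import *
d=manip.get_image("wrist"); cv2.imwrite("pics/w2.png",d["pixels"][:,:,::-1]); np.savez("pics/w2.npz",**d)
s=manip.get_state();R=toolR(s);print(s["clock"],s["position"],np.arctan2(R[1,0],R[0,0]))
w=dict(np.load("pics/w1.npz"))
cv2.imwrite("pics/w1c.png",cv2.resize(w["pixels"][20:260,340:530,::-1],None,fx=2.4,fy=2.4,interpolation=cv2.INTER_CUBIC))
```

```text
2.35 [ 0.54601714 -0.24781918  0.21799826] -0.11047670954607447
```

View pics/w2.png

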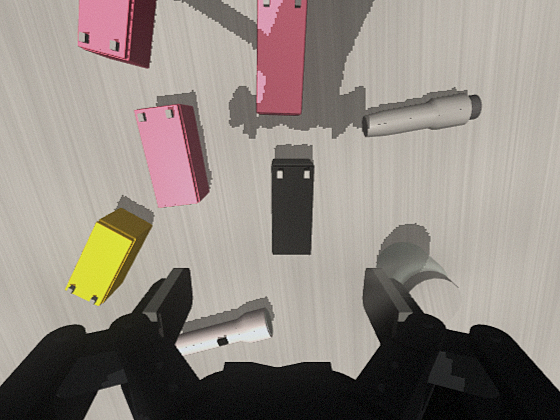

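View pics/w1c.png

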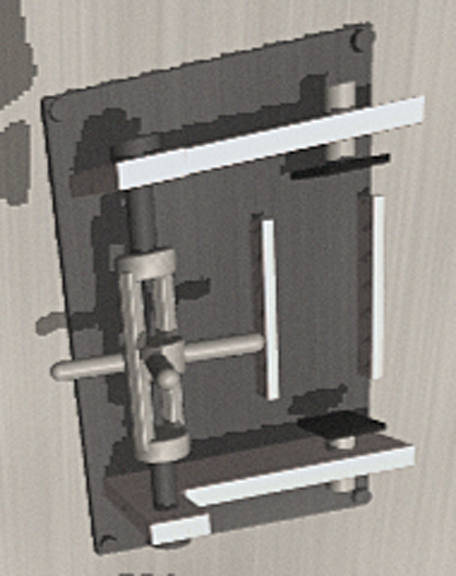

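Run:
```python
from h import *
w2=dict(np.load("pics/w2.npz"));w1=dict(np.load("pics/w1.npz"));t=dict(np.load("pics/top0.npz"));sc=dict(np.load("pics/scene0.npz"))
g=w2["pixels"].max(2); m=((g<75)).astype(np.uint8); m[:150]=0;m[265:]=0;m[:,:262]=0;m[:,325:]=0
n,l,st,c=cv2.connectedComponentsWithStats(m);i=1+st[1:,4].argmax();print(st[i])
ys,xs=np.where(l==i)
q=np.array([ray(w2,u,v,.052)[:2] for u,v in zip(xs,ys)],np.float32)*1000
print("bat w2",cv2.minAreaRect(q))
P=cloud(w2); print("depth h", np.median(P[190:240,280:305,2]), np.median(P[190:240,280:305],axis=(0,1)))
# terminals as two-view check
for n,d,(u0,v0,u1,v1) in (("w2",w2,(272,163,315,185)),("top",t,(355,200,370,222))):
    gg=d["pixels"].min(2)[v0:v1,u0:u1]; print(n); print(gg if n=="top" else "")
# rails
for n,d,box in (("w1",w1,(440,90,505,190)),("top",t,(222,170,268,205))):
    u0,v0,u1,v1=box; gg=d["pixels"].min(2); m=np.zeros_like(gg); m[v0:v1,u0:u1]=gg[v0:v1,u0:u1]>150
    k,l,st,c=cv2.connectedComponentsWithStats(m)
    for i in range(1,k):
        if st[i,4]<20: continue
        ys,xs=np.where(l==i); q=np.array([ray(d,u,v,.022)[:2] for u,v in zip(xs,ys)],np.float32)*1000
        print(n,st[i],c[i],cv2.minAreaRect(q),q.mean(0))
```

```text
[ 272  159   42   96 3695]
bat w2 ((558.0404052734375, -258.5709533691406), (100.4007339477539, 40.389610290527344), 83.32086944580078)
depth h 0.05226592897992713 [ 0.55758002 -0.26449367  0.05226593]
w2

top
[[123 124 121 125 120 124 124 128 122 125 126 117 126 122 123]
 [124 122 121 126 124 124 121 122 121 124 122 123 124 125 120]
 [125 119 125 126 128 125 125 131 128 125 129 121 126 126 126]
 [120 119 119 123 129 102  94  99 124 129 131 135 137 132 134]
 [127 129 125 110  62  45  31  27  35  43  43  38  57  62  60]
 [131 136 140  80  35  32 104 146 107  62  43  39  41  36  38]
 [ 79  80  59  46  36  39 109 127  85  46  50  44  38  45  45]
 [ 83  75  46  33  49  42  48  52  49  43  44  45  47  48  40]
 [ 82  79  54  50  39  43  49  42  41  48  45  45  47  46  50]
 [ 85  77  52  50  40  44  47  40  47  43  46  49  40  47  45]
 [ 89  66  48  46  46  47  45  50  49  45  47  47  50  46  43]
 [ 82  73  49  46  47  49  49  50  45  43  48  54  48  47  48]
 [ 85  69  51  50  39  48  46  40  45  52  43  44  54  47  41]
 [ 87  70  46  45  40  39  33  32  38  43  46  48  53  48  48]
 [ 82  7
[... 676 characters left out ...]
 [449 112   7  75 332] [452.40060241 148.24096386] ((628.6788330078125, 109.56208801269531), (5.884589672088623, 99.1341323852539), 5.51956033706665) [628.51965 111.40492]
w1 [440 161   9   5  38] [444.13157895 163.26315789] ((618.4610595703125, 93.51557922363281), (5.362522602081299, 11.2308988571167), 83.46966552734375) [618.65063   93.142044]
top [226 176  23   5  28] [237.14285714 178.        ] ((682.1519165039062, 129.982666015625), (3.4565930366516113, 65.66390991210938), 5.34812593460083) [682.12775 129.58034]
top [229 194  33   6  42] [244.76190476 196.14285714] ((626.0806884765625, 108.62347412109375), (3.7185120582580566, 94.48747253417969), 5.700369834899902) [626.0767  109.19846]
```

Run:
```python
from h import *
w2=dict(np.load("pics/w2.npz"));w1=dict(np.load("pics/w1.npz"));t=dict(np.load("pics/top0.npz"));sc=dict(np.load("pics/scene0.npz"))
g=w2["pixels"].min(2); m=np.zeros_like(g); m[165:185,274:312]=g[165:185,274:312]>110
k,l,st,c=cv2.connectedComponentsWithStats(m); print(st,c)
T=[(361.8,205.4),(361.8,214.5)]
cs=sorted([tuple(c[i]) for i in range(1,k) if st[i,4]>8])
for a,b in zip(T,cs[::-1]): print(a,b,tri([(t,*a),(w2,*b)]), ray(w2,*b,.055),ray(t,*a,.055))
# box edges of top plate
gg=w2["pixels"].max(2).astype(int)
for v in (195,215,235): print(v,gg[v,264:322])
for u in (285,295,303): print(u,gg[152:165,u],gg[246:264,u])
for q in ((271.5,200),(271.5,240),(313,200),(313,240)): print(q,ray(w2,*q,.052))
```

```text
[[     0      0    560    420 235116]
 [   277    171      6      8     42]
 [   304    171      6      7     42]] [[279.49519386 209.51265333]
 [279.4047619  174.16666667]
 [306.5        174.        ]]
(361.8, 205.4) (np.float64(306.5), np.float64(174.0)) [ 0.57665042 -0.22712933  0.03889977] [ 0.57549793 -0.2242327   0.055     ] [ 0.57331027 -0.22439337  0.055     ]
(361.8, 214.5) (np.float64(279.4047619047619), np.float64(174.16666666666666)) [ 0.54915322 -0.22376141  0.04360129] [ 0.54935798 -0.22150532  0.055     ] [ 0.54702883 -0.22215554  0.055     ]
195 [197 188 195 191 186 197 191 130  47  46  52  48  56  52  51  52  59  49
  59  53  45  53  48  49  54  53  57  55  56  48  46  50  47  51  58  53
  47  49  54  56  49  52  48  50  46  55  46  43  64 140 200 188 192 195
 192 191 188 176]
215 [192 184 188 194 191 193 196 170  60  49  52  59  55  50  55  57  55  54
  57  51  50  48  54  55  54  50  49  45  56  48  47  55  50  46  54  46
  49  49  49  47  49  47  52  53  53  47  48  43 120 200 190 186 182 185
 191 193 187 191]
235 [187 184 184 185 185 186 195 172  57  45  57  55  54  59  51  57  54  61
  49  59  53  49  56  50  46  52  53  56  40  54  54  54  47  51  43  54
  51  55  55  48  52  54  49  51  50  51  36 128 211 196 187 186 185 181
 183 184 195 188]
285 [109 111 108 109 109 113  89  46  56  51  53  61  75] [ 56  57  57  48  56  60  51  50  86 202 188 188 190 187 189 188 188 189]
295 [113 116 112 111 108 115  95  46  52  52  54  52  70] [ 52  51  56  62  49  52  52  46  89 201 189 182 183 181 182 183 183 177]
303 [113 107 114 112 119 113  90  48  50  47  53  58  67] [ 53  61  47  53  53  53  50  43  84 195 184 178 179 183 181 181 179 181]
(271.5, 200) [ 0.53853291 -0.24719265  0.052     ]
(271.5, 240) [ 0.53345661 -0.29035346  0.052     ]
(313, 200) [ 0.58005614 -0.25175831  0.052     ]
(313, 240) [ 0.57678404 -0.29507104  0.052     ]
```

Request:
arm_command([
  [8.5,[1.2,-1.2,-3.5],0],
  [8.5,[0,0,-4.5],0],
  [8.5,[0,0,-3],0],
  [8.5,[0,0,-1],0],
  [8.5,[0,0,0],0],
])

```text
clock: 2.85
position: [0.5588, -0.2593, 0.1]
ee_rot: [0.706, -0.706, 0.039, -0.038]
contact_force: [0.3, 0.8, 1.0]
width: 0.085
```

Run:
```python
from rig import manip
from h import *
d=manip.get_image("wrist"); cv2.imwrite("pics/w3.png",d["pixels"][:,:,::-1]); np.savez("pics/w3.npz",**d)
s=manip.get_state();R=toolR(s);print(s["clock"],s["position"],np.arctan2(R[1,0],R[0,0]),s["contact_force"])
```

```text
2.9 [ 0.55983032 -0.2601395   0.10146702] -0.10905015237037169 [-0.33852976 -0.44552537  0.62329696]
```

View pics/w3.png

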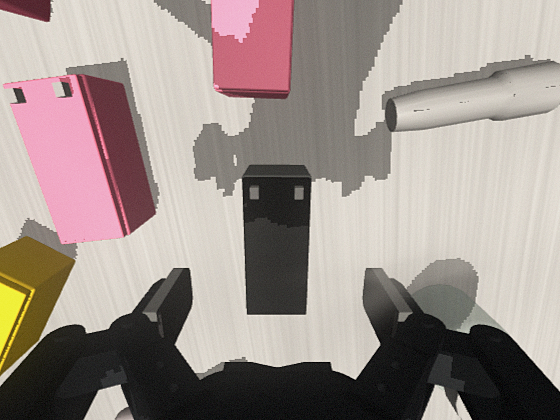

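Run:
```python
from h import *
t=dict(np.load("pics/top0.npz")); w=dict(np.load("pics/w2.npz"))
print(ray(t,408,161,.085),ray(t,406,173,.0)); P=cloud(t); q=P[150:182,390:422].reshape(-1,3); print(np.median(q[q[:,2]>.05],0))
P=cloud(dict(np.load("pics/w3.npz"))); b=P[165:310,246:308].reshape(-1,3); b=b[b[:,2]>.045]; print(np.percentile(b,[1,50,99],axis=0))
```

```text
[ 0.68839902 -0.36101708  0.085     ] [ 0.67650998 -0.37404573  0.        ]
[ 0.67938197 -0.35580391  0.08326535]
[[ 0.53588566 -0.30425643  0.04667661]
 [ 0.55869254 -0.25541692  0.0523353 ]
 [ 0.57928872 -0.21375133  0.05891874]]
```

Request:
arm_command([
  [8.5,[-0.1,0,-3],0],
  [8.5,[0,0,-2.4],0],
  [8.5,[0,0,-1],0],
  [8.5,[0,0,0],0],
  [3.8,[0,0,0],0],
  [3.8,[0,0,0],0],
  [3.8,[0,0,0],0],
  [3.8,[0,0,0],0],
  [3.8,[0,0,0],0],
], grip_force=60)

```text
clock: 3.8
position: [0.5589, -0.261, 0.0375]
ee_rot: [-0.706, 0.706, -0.038, 0.04]
contact_force: [-0.0, -0.9, 6.4]
width: 0.0419
```

Request:
arm_command([
  [3.8,[0,0,2],0],
  [3.8,[0,0,4],0],
  [3.8,[0,0,4.5],0],
  [3.8,[0,0,4.5],0],
  [3.8,[0,0,3],0],
  [3.8,[1.2,4,0],0.05],
  [3.8,[1.2,4.2,0],0.05],
  [3.8,[1.2,4.2,0],0.05],
  [3.8,[1.4,4.2,0],0.05],
  [3.8,[1.5,4.2,0],0],
  [3.8,[1.5,4.2,0],0],
  [3.8,[0,0,0],0],
])

```text
clock: 5.0
position: [0.6389, -0.0041, 0.2148]
ee_rot: [0.708, -0.705, -0.034, 0.034]
contact_force: [-1.2, -1.4, -4.2]
width: 0.0418
```

Run:
```python
from rig import manip
from h import *
d=manip.get_image("wrist"); cv2.imwrite("pics/w4.png",d["pixels"][:,:,::-1]); np.savez("pics/w4.npz",**d)
s=manip.get_state();R=toolR(s);print(s["clock"],s["position"],np.arctan2(R[1,0],R[0,0]),s["contact_force"],s["width"])
```

```text
5.05 [ 0.637896   -0.00721892  0.21471992] 0.09452824970278303 [-0.17962112 -1.58922548 -4.46606468] 0.041916223521429916
```

View pics/w4.png

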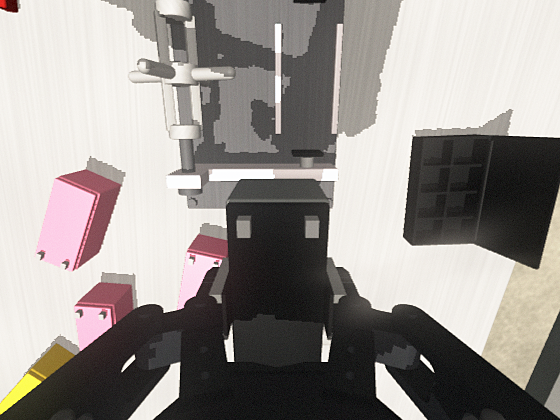

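Run:
```python
from h import *
w=dict(np.load("pics/w4.npz"));g=w["pixels"].min(2)
for v in (30,60,80,100,125): print(v,g[v,268:292],g[v,328:348])
for u0,u1 in ((268,292),(328,348)):
    L=[]
    for v in range(24,134):
        row=g[v,u0:u1].astype(int); 
        i=np.where(row>row.min()+0.6*(row.max()-row.min()))[0]
        if u0<300 and row.max()>150: L.append((u0+i.mean(),v))
    if L:
        L=np.array(L); X=np.array([ray(w,*p,.022) for p in L]); f=np.polyfit(X[:,1],X[:,0],1); print(X[0],X[-1],f,np.arctan(-f[0]),X.mean(0))
for p in ((275,22),(275.5,134),(281,22),(280.5,134),(336.5,22),(334,134),(342.5,22),(338.5,134)): print(p,ray(w,*p,.022))
P=cloud(w); 
cv2.imwrite("pics/w4c.png",cv2.resize(w["pixels"][0:210,120:380,::-1],None,fx=3,fy=2.8,interpolation=cv2.INTER_CUBIC))
```

```text
30 [131 135 137 133 131 121 145 247 255 253 253 255 255 143 127 135 133 135
 128 128 124 133 130 130] [ 79  81  73  85  82  76  74  70 114 208 223 218 215 218 179 101 153 143
 144 143]
60 [ 78  77  74  81  78  72  78 150 221 213 212 219 203  87  74  80  78  85
  83  79  79  79  75  81] [ 86  82  82  87  78  77  90 166 231 213 209 217 204 126 141 147 146 143
 148 155]
80 [132 138 133 133 135 127 121 237 255 254 253 255 255 104 133 134 137 139
 135 137 142 124  67  74] [ 82  78  82  84  83  96 166 229 212 207 213 191 118 147 152 148 147 150
 142 146]
100 [132 140 134 133 132 131 115 228 255 254 254 255 255  71  67  74  87  83
  80  78  77  80  73  79] [ 78  85  79  88  89 171 224 207 202 207 179 111 150 156 152 150 140 152
 148 155]
125 [ 81  77  74  76  75  75  67 133 213 201 199 213 186  78  71  74  73  81
  78  70  71  72  76  76] [ 83  85  82 116 191 214 201 208 196 148 154 152 150 146 151 155 154 150
 149 153]
[0.62363554 0.15850596 0.022     ] [0.63361361 0.06034137 0.022     ] [-0.10082287  0.63963697] 0.10048330837987304 [0.62844082 0.11104765 0.022     ]
(275, 22) [0.62115157 0.1599093  0.022     ]
(275.5, 134) [0.63113033 0.05909675 0.022     ]
(281, 22) [0.62673689 0.16044664 0.022     ]
(280.5, 134) [0.63629005 0.05959189 0.022     ]
(336.5, 22) [0.67840812 0.1654177  0.022     ]
(334, 134) [0.69150706 0.0648907  0.022     ]
(342.5, 22) [0.68399496 0.16595518 0.022     ]
(338.5, 134) [0.69615214 0.06533646 0.022     ]
```

View pics/w4c.png

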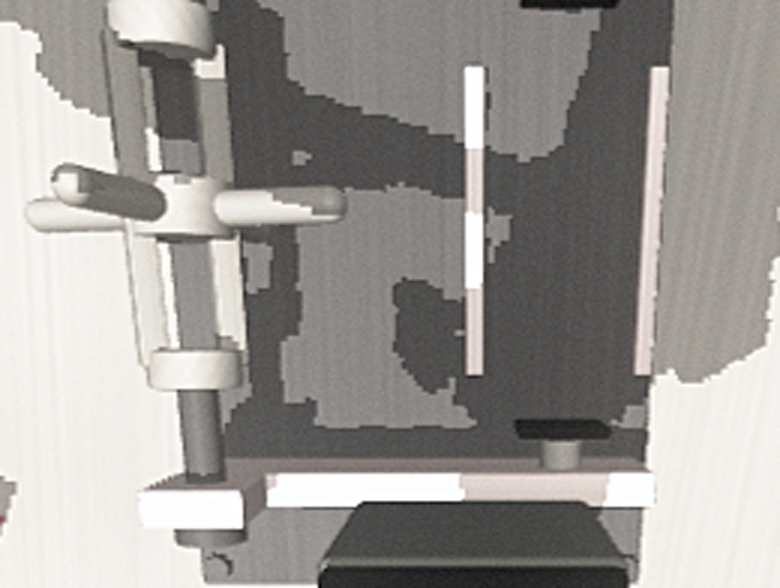

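Run:
```python
from h import *
w=dict(np.load("pics/w4.npz"));w1=dict(np.load("pics/w1.npz"))
B=np.array([.658,.1125]);c,s=np.cos(.098),np.sin(.098);A=np.array([[c,s],[-s,c]])
loc=lambda X:(A@(X[:2]-B)*1000).round(1)
for p in ((293,150),(322,150),(307,156)): print("R",loc(ray(w,*p,.05)))
for p in ((462,94.6),(501.7,86.7)): print("L",loc(ray(w1,*p,.05)))
# hub: pin ends in w4: pixel = crop/(3,2.8)+(120,0)
for n,p in (("+x tip",(345,205)),("-x tip",(28,215)),("up tip",(68,182))):
    u,v=p[0]/3+120,p[1]/2.8
    for h in (.066,.116,.09): print(n,h,loc(ray(w,u,v,h)))
```

```text
R [-15.1 -64.2]
R [ 12.8 -64.3]
R [ -1.5 -70. ]
L [-31.5  68.6]
L [13.9 67.5]
+x tip 0.066 [-65.7   1.1]
+x tip 0.116 [-59.3  -5.8]
+x tip 0.09 [-62.7  -2.2]
-x tip 0.066 [-155.3   -1.5]
-x tip 0.116 [-132.6   -7.9]
-x tip 0.09 [-144.4   -4.6]
up tip 0.066 [-142.8    7.5]
up tip 0.116 [-122.4   -0.6]
up tip 0.09 [-133.     3.6]
```

Request:
arm_command([
  [3.8,[0.6,4,0],0],
  [3.8,[0.7,4,0],0],
  [3.8,[0.7,4,0],0],
  [3.8,[0,0,-3],0],
  [3.8,[0,0,-4],0],
  [3.8,[0,0,-4],0],
  [3.8,[0,0,-2],0],
  [3.8,[0,0,-0.8],0],
  [3.8,[0,0,0],0],
  [3.8,[0,0,0],0],
])

```text
clock: 6.05
position: [0.6591, 0.109, 0.0792]
ee_rot: [-0.706, 0.706, 0.032, -0.031]
contact_force: [-0.3, -0.2, -2.8]
width: 0.0419
```

Run:
```python
from rig import manip
from h import *
for n in ("wrist","scene","top"):
    d=manip.get_image(n); np.savez(f"pics/{n}5.npz",**d); im=d["pixels"][:,:,::-1]
    if n=="scene": im=cv2.resize(im[150:300,220:390],None,fx=4,fy=4,interpolation=cv2.INTER_CUBIC)
    if n=="top": im=cv2.resize(im[160:250,190:310],None,fx=5,fy=5,interpolation=cv2.INTER_CUBIC)
    cv2.imwrite(f"pics/{n}5.png",im)
s=manip.get_state();R=toolR(s);print(s["clock"],s["position"],np.arctan2(R[1,0],R[0,0]),s["contact_force"],s["width"])
```

```text
6.2 [0.65923831 0.1094306  0.0798583 ] 0.08978042600244021 [-0.00656635  0.14400634 -3.55075864] 0.04193156810261494
```

View pics/wrist5.png

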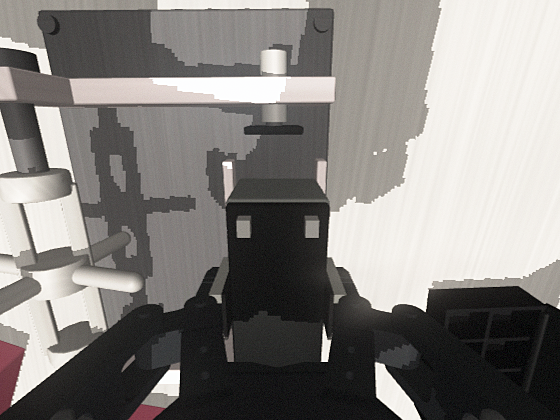

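View pics/scene5.png

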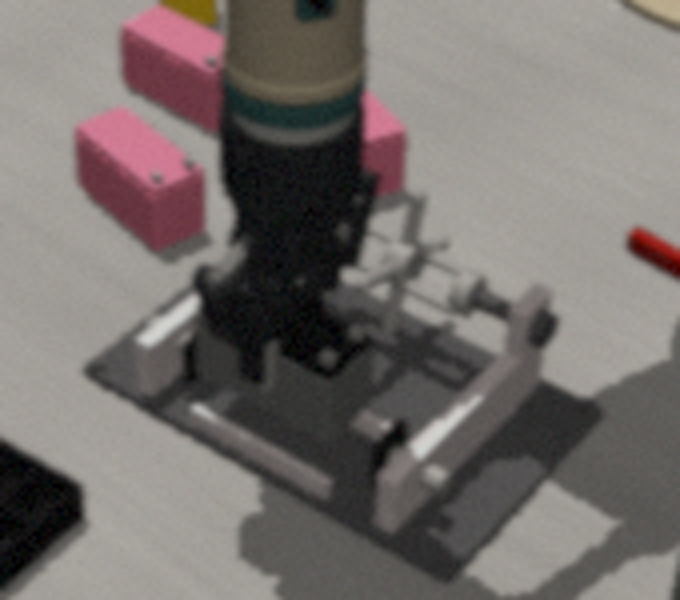

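View pics/top5.png

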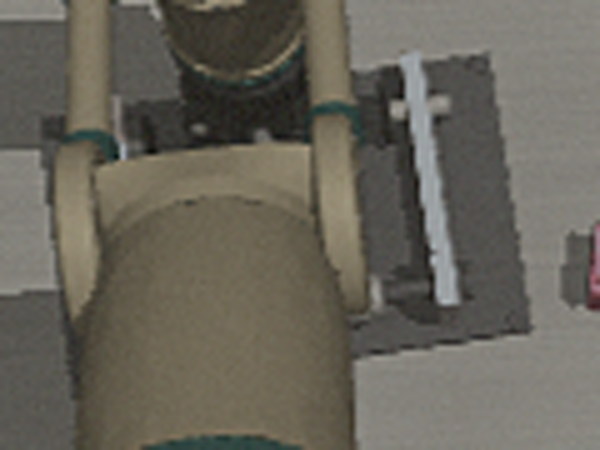

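Run:
```python
from h import *
from rig import manip
s=manip.get_state();R=toolR(s);w=dict(np.load("pics/wrist5.npz"));g=w["pixels"].min(2)
for v in (162,166,170,174,176): print(v,g[v,216:242],g[v,310:334])
for p in ((222.5,168),(233.5,168),(316.5,168),(327.5,168)): print((R.T@(ray(w,*p,.022)-s["position"])*1000).round(1))
cv2.imwrite("pics/w5c.png",cv2.resize(w["pixels"][140:260,200:360,::-1],None,fx=5,fy=5,interpolation=cv2.INTER_CUBIC))
```

```text
162 [ 77  79  79  77  77  63 151 255 255 255 255 255 255 255 255 225  72  94
  85  81  77  84  78  80  82  80] [ 88  83  79  84  82  82  79 138 199 204 198 192 196 195 204 209 165  91
 149 145 142 142 146 140]
166 [ 78  81  80  78  77  65 110 181 190 178 172 235 255 254 255 255 119  92
  98  81  83  83  80  86  81  81] [ 86  81  82  82  77  78  89 147 192 203 195 192 195 193 199 196 148  85
 152 144 144 141 139 144]
170 [ 71  81  78  71  77  72  90 154 197 192 191 186 191 192 187 181 133  93
  98  85  77  77  79  78  81  79] [ 81  83  83  83  79  81 104 164 204 202 192 196 194 195 201 184 110 106
 150 140 138 140 142 141]
174 [ 72  76  76  77  78  79  70 124 192 199 194 191 193 191 193 192 149  85
  97  89  80  78  81  82  75  82] [ 86  81  87  78  83  79 104 177 205 205 196 197 194 200 201 175  87 127
 151 141 143 144 148 141]
176 [ 82  77  80  78  75  78  63 117 193 199 192 184 189 192 194 191 152  85
  97  95  79  78  76  77  76  84] [ 81  83  84  80  88  78 108 172 205 200 194 196 197 196 201 164  84 123
 151 143 144 144 143 147]
[-33.9  57.7  48.5]
[-27.2  57.8  48.5]
[23.9 57.9 48.5]
[30.7 58.  48.5]
```

View pics/w5c.png

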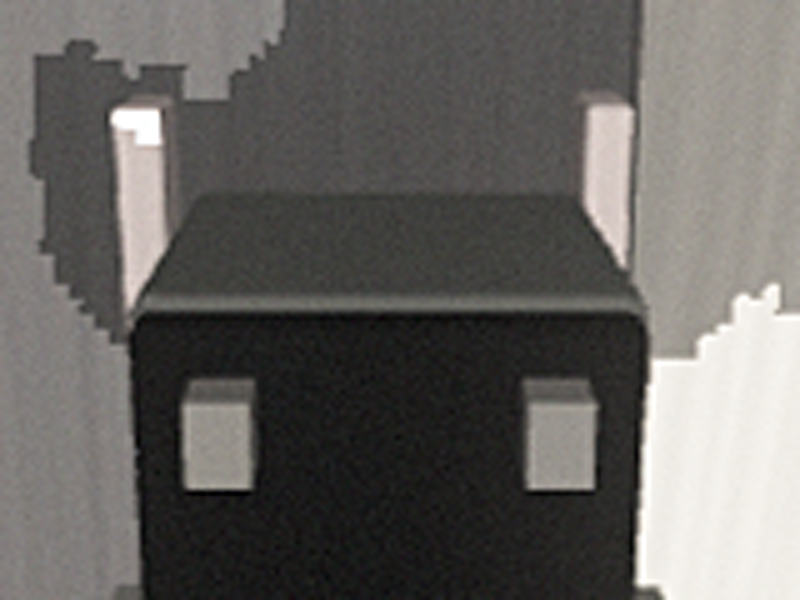

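Request:
arm_command([
  [3.8,[-0.13,0.3,0],0.008],
  [3.8,[0,0,0],0],
  [3.8,[0,0,-1],0],
  [3.8,[0,0,-1],0],
  [3.8,[0,0,-0.8],0],
  [3.8,[0,0,-0.3],0],
  [3.8,[0,0,0],0],
])

```text
clock: 6.9
position: [0.6563, 0.1125, 0.0462]
ee_rot: [-0.706, 0.706, 0.034, -0.035]
contact_force: [0.0, -0.0, -4.7]
width: 0.042
```

Run:
```python
from rig import manip
from h import *
d=manip.get_image("wrist"); cv2.imwrite("pics/w6.png",d["pixels"][:,:,::-1]); np.savez("pics/w6.npz",**d)
s=manip.get_state();R=toolR(s);print(s["clock"],s["position"],np.arctan2(R[1,0],R[0,0]),s["contact_force"],s["width"])
```

```text
6.95 [0.65676035 0.11255196 0.04651832] 0.09795344572283878 [ 1.08238314  0.22444288 -3.42425356] 0.042184700128053934
```

View pics/w6.png

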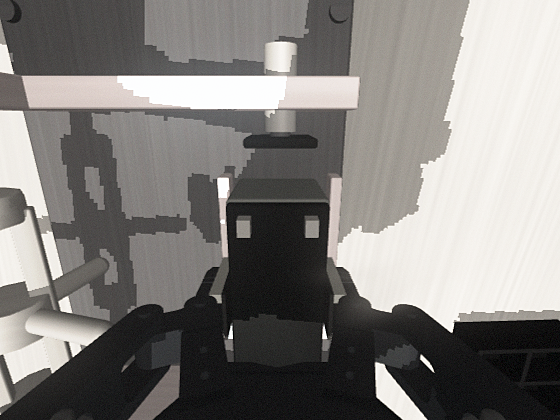

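Request:
arm_command([
  [3.8,[0,0,-0.1],0],
  [3.8,[0,0,0],0],
])

```text
clock: 7.15
position: [0.6568, 0.1126, 0.0458]
ee_rot: [0.706, -0.706, -0.035, 0.035]
contact_force: [-0.1, -0.5, -4.0]
width: 0.0421
```

Request:
arm_command([
  [3.8,[0,0,-0.12],0],
  [3.8,[0,0,0],0],
])

```text
clock: 7.35
position: [0.6569, 0.1126, 0.0456]
ee_rot: [-0.706, 0.706, 0.035, -0.034]
contact_force: [-1.4, -0.9, 0.8]
width: 0.0418
```

Request:
arm_command([
  [5.2,[0,0,0],0],
  [5.2,[0,0,0],0],
  [5.2,[0,0,0],0],
  [5.2,[0,0,1],0],
  [5.2,[0,0,3],0],
  [5.2,[0,0,4],0],
  [5.2,[0,0,4],0],
  [5.2,[0,0,3],0],
  [2,[0,0,0],0],
])

```text
clock: 8.25
position: [0.6599, 0.1128, 0.2016]
ee_rot: [0.706, -0.706, -0.039, 0.03]
contact_force: [-0.3, -0.8, 0.7]
width: 0.0387
```

Run:
```python
from rig import manip
from h import *
d=manip.get_image("wrist"); cv2.imwrite("pics/w7.png",d["pixels"][:,:,::-1]); np.savez("pics/w7.npz",**d)
s=manip.get_state();R=toolR(s);print(s["clock"],s["position"],np.arctan2(R[1,0],R[0,0]),s["contact_force"],s["width"])
```

```text
8.3 [0.65836044 0.11271944 0.19861993] 0.09801775975127971 [ 0.13643545 -0.25285825  0.46348768] 0.03125356872117192
```

View pics/w7.png

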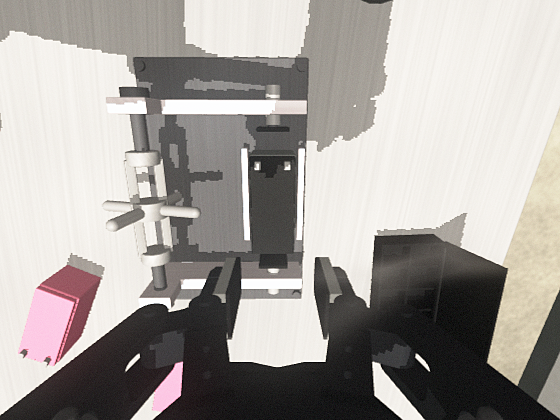

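Run:
```python
from h import *
w=dict(np.load("pics/w7.npz"));w4=dict(np.load("pics/w4.npz"))
cv2.imwrite("pics/w7c.png",cv2.resize(w["pixels"][140:270,90:310,::-1],None,fx=3.6,fy=3.6,interpolation=cv2.INTER_CUBIC))
A0=np.array([.5465,.1015]);c,s=np.cos(.098),np.sin(.098);A=np.array([[c,s],[-s,c]])
loc=lambda X:np.r_[(A@(X[:2]-A0)*1000),X[2]*1000].round(1)
for n,a,b in (("+x",(235,73),(199.5,212.5)),("-x",(129.3,76.8),(104.5,206)),("up",(142.7,65),(109,225))): print(n,loc(tri([(w4,*a),(w,*b)])))
for th in (.45,.55,.65,.75):
    out=[]
    for k in (45,135,225,315):
        ph=np.radians(k)+th; X=np.r_[A0+A.T@[.047*np.sin(ph),0],.066+.047*np.cos(ph)]
        out.append(proj(w,X).round(0).tolist()+proj(w4,X).round(0).tolist())
    print(th,out)
```

```text
+x [47.6 -0.3 78.1]
-x [-47.3  -0.4  56.2]
up [-12.8   0.4 111.7]
0.45 [[195.0, 213.0, 230.0, 72.0], [182.0, 196.0, 210.0, 81.0], [110.0, 204.0, 136.0, 77.0], [108.0, 225.0, 139.0, 66.0]]
0.55 [[198.0, 212.0, 233.0, 73.0], [178.0, 196.0, 206.0, 81.0], [106.0, 205.0, 132.0, 77.0], [113.0, 226.0, 144.0, 65.0]]
0.65 [[200.0, 210.0, 234.0, 74.0], [174.0, 196.0, 201.0, 82.0], [103.0, 207.0, 129.0, 76.0], [118.0, 226.0, 150.0, 65.0]]
0.75 [[202.0, 209.0, 236.0, 74.0], [169.0, 196.0, 197.0, 82.0], [100.0, 208.0, 126.0, 75.0], [124.0, 226.0, 157.0, 65.0]]
```

View pics/w7c.png

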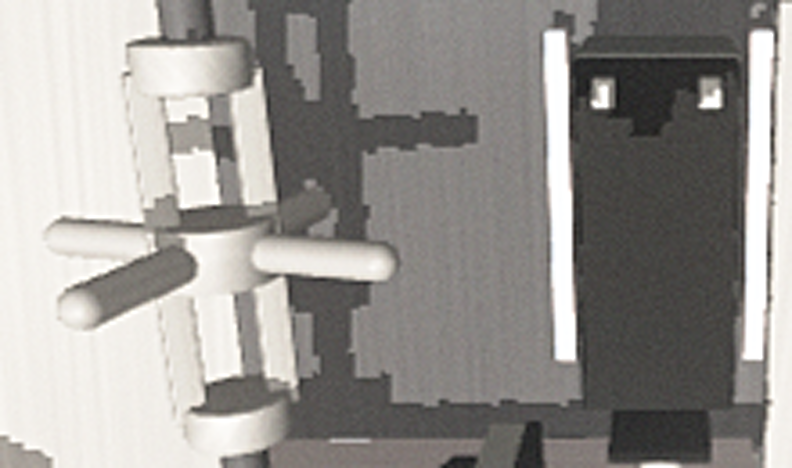

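Request:
arm_command([
  [0,[-1.6,-0.2,0],-0.143],
  [0,[-1.6,-0.2,0],-0.143],
  [0,[-1.6,-0.2,0],-0.143],
  [0,[-1.6,-0.2,0],-0.143],
  [0,[-1.6,-0.2,0],-0.143],
  [0,[-1.6,-0.2,0],-0.143],
  [0,[-1.6,-0.1,0],-0.143],
  [0,[-1.6,-0.1,0],-0.143],
  [0,[-1.6,-0.1,0],-0.143],
  [0,[-1.6,-0.1,0],-0.143],
  [0,[-1.2,-0.1,0],-0.143],
  [0,[0,0,0],0],
], grip_force=40)

```text
clock: 9.5
position: [0.4821, 0.0955, 0.1937]
ee_rot: [-0.522, 0.524, -0.476, 0.474]
contact_force: [0.5, -1.2, 0.3]
width: -0.0001
```

```bash
cat > look.py <<'E'
import sys
from rig import manip
from h import *
def st():
    s=manip.get_state();R=toolR(s);c,q=np.cos(.098),np.sin(.098);A=np.array([[c,q],[-q,c]])
    l=A@(s["position"][:2]-[.5465,.1015])*1000;f=A@s["contact_force"][:2]
    print("t",round(s["clock"],2),"pos",s["position"].round(4),"local",l.round(1),"yaw",np.arctan2(R[1,0],R[0,0]).round(3),"F cradle",f.round(1),s["contact_force"][2].round(1),"w",s["width"].round(4))
    return s
if __name__=="__main__":
    for a in sys.argv[1:]:
        n,tag=a.split(":"); d=manip.get_image(n); np.savez(f"pics/{n}{tag}.npz",**d); cv2.imwrite(f"pics/{n}{tag}.png",d["pixels"][:,:,::-1])
    st()
E
python3 look.py wrist:8 scene:8
```

```text
Traceback (most recent call last):
  File "look.py", line 12, in <module>
    st()
    ~~^^
  File "look.py", line 7, in st
    print("t",round(s["clock"],2),"pos",s["position"].round(4),"local",l.round(1),"yaw",np.arctan2(R[1,0],R[0,0]).round(3),"F cradle",f.round(1),s["contact_force"][2].round(1),"w",s["width"].round(4))
                                                                                                                                                                                    ^^^^^^^^^^^^^^^^
AttributeError: 'float' object has no attribute 'round'
```

View pics/wrist8.png

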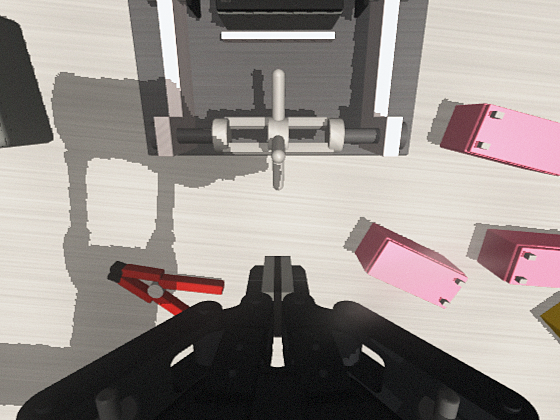

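```bash
sed -i 's/s\["width"\].round(4)/round(float(s["width"]),4)/' look.py; python3 look.py
```

```text
t 9.6 pos [0.4847 0.0956 0.1943] local [-62.1   0.2] yaw -1.472 F cradle [ 0.3 -0.9] 0.2 w -0.0002
```

Request:
arm_command([
  [0,[0,0,-3.5],0],
  [0,[0,0,-3.5],0],
  [0,[0,0,-1.6],0],
  [0,[0,0,0],0],
  [0,[0,0,0],0],
])

```text
clock: 10.1
position: [0.4856, 0.0956, 0.1087]
ee_rot: [0.524, -0.524, 0.475, -0.475]
contact_force: [-0.3, 0.2, -1.0]
width: 0.0001
```

```bash
python3 look.py wrist:9
```

```text
t 10.15 pos [0.4861 0.0956 0.1094] local [-60.7   0.1] yaw -1.474 F cradle [ 0.6 -0.4] 0.7 w 0.0002
```

View pics/wrist9.png

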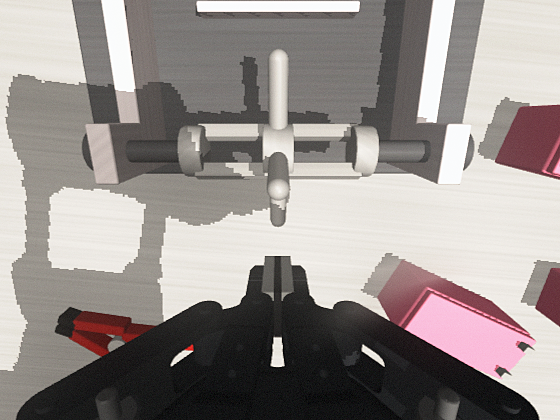

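Request:
arm_command([
  [0,[1.0,0.1,-0.2],0],
  [0,[1.0,0.1,0],0],
  [0,[1.0,0.1,0],0],
  [0,[1.0,0.1,0],0],
  [0,[0.6,0.06,0],0],
])

```text
clock: 10.65
position: [0.5275, 0.1, 0.1059]
ee_rot: [-0.521, 0.526, -0.478, 0.473]
contact_force: [-8.4, -1.6, 3.0]
width: 0.0002
```

```bash
python3 look.py wrist:10
```

```text
t 10.7 pos [0.5284 0.1001 0.1058] local [-18.1   0.3] yaw -1.475 F cradle [-6.1  0.2] 1.0 w -0.0001
```

View pics/wrist10.png

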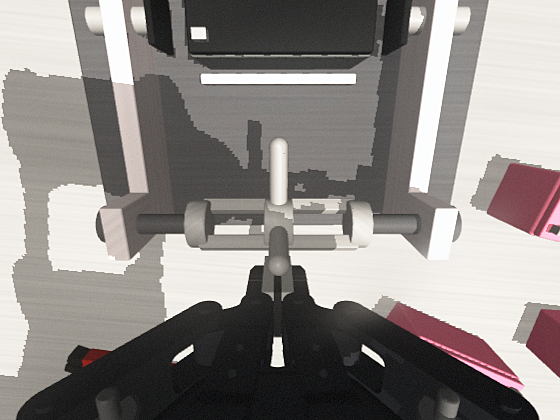

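Request:
arm_command([
  [0,[0.8,0.08,0],0],
  [0,[0.8,0.08,0],0],
  [0,[0.8,0.08,0],0],
  [0,[0,0,0],0],
])

```text
clock: 11.1
position: [0.5491, 0.1024, 0.1052]
ee_rot: [-0.52, 0.527, -0.479, 0.472]
contact_force: [-10.4, -0.2, 3.1]
width: 0.0
```

```bash
python3 look.py wrist:11
```

```text
t 11.15 pos [0.5492 0.1024 0.1054] local [2.8 0.7] yaw -1.475 F cradle [-9.8  0.8] 4.9 w 0.0003
```

View pics/wrist11.png

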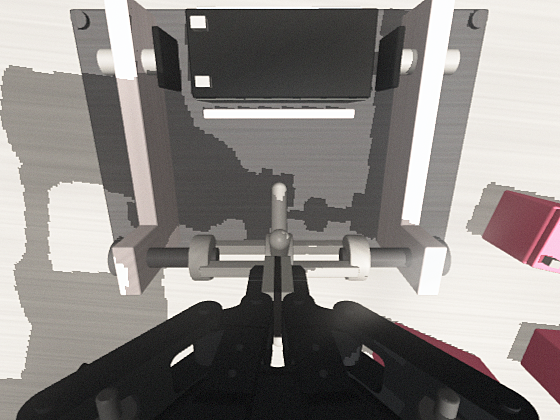

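Request:
arm_command([
  [0,[0.6,0.06,0],0],
  [0,[0,0,0],0],
  [0,[-0.3,-0.03,4],0],
  [0,[-3,-0.3,0.5],0],
  [0,[-3,-0.3,0],0],
  [0,[0,0,-3],0],
  [0,[0,0,-1.5],0],
  [0,[0,0,0],0],
])

```text
clock: 11.95
position: [0.4968, 0.0968, 0.1053]
ee_rot: [-0.522, 0.524, -0.476, 0.475]
contact_force: [0.3, -0.5, -0.8]
width: 0.0002
```

```bash
python3 look.py wrist:12
```

```text
t 12.0 pos [0.4979 0.0969 0.1063] local [-48.8   0.2] yaw -1.475 F cradle [ 1.  -0.1] 0.3 w 0.0003
```

View pics/wrist12.png

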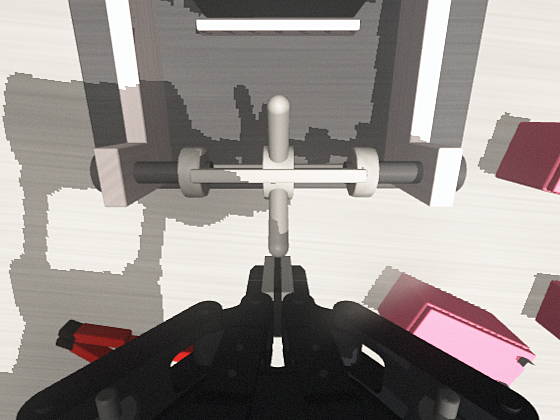

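Request:
arm_command([
  [0,[0.8,0.08,0],0],
  [0,[0.8,0.08,0],0],
  [0,[0.8,0.08,0],0],
  [0,[0.8,0.08,0],0],
  [0,[0.8,0.08,0],0],
  [0,[0.8,0.08,0],0],
  [0,[0.8,0.08,0],0],
  [0,[0.2,0.02,0],0],
  [0,[0,0,0],0],
])

```text
clock: 12.9
position: [0.5515, 0.1026, 0.1067]
ee_rot: [-0.521, 0.526, -0.478, 0.473]
contact_force: [-9.4, 0.2, 4.7]
width: 0.0
```

```bash
python3 look.py wrist:13
```

```text
t 12.95 pos [0.5516 0.1026 0.1068] local [5.2 0.6] yaw -1.475 F cradle [-10.    1.3] 4.6 w 0.0004
```

View pics/wrist13.png

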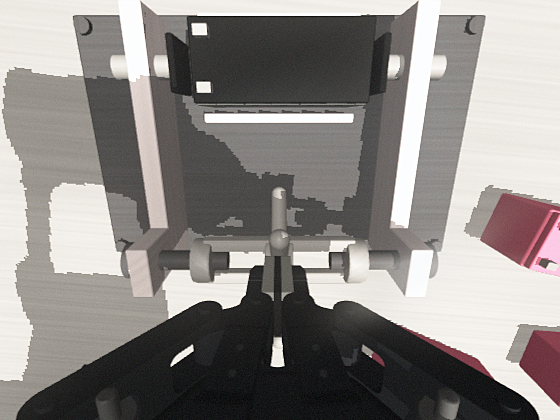

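Run:
```python
from h import *
w=dict(np.load("pics/wrist13.npz"))
cv2.imwrite("pics/w13c.png",cv2.resize(w["pixels"][0:125,150:410,::-1],None,fx=3,fy=4,interpolation=cv2.INTER_CUBIC))
```

```text
(no output)
```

View pics/w13c.png

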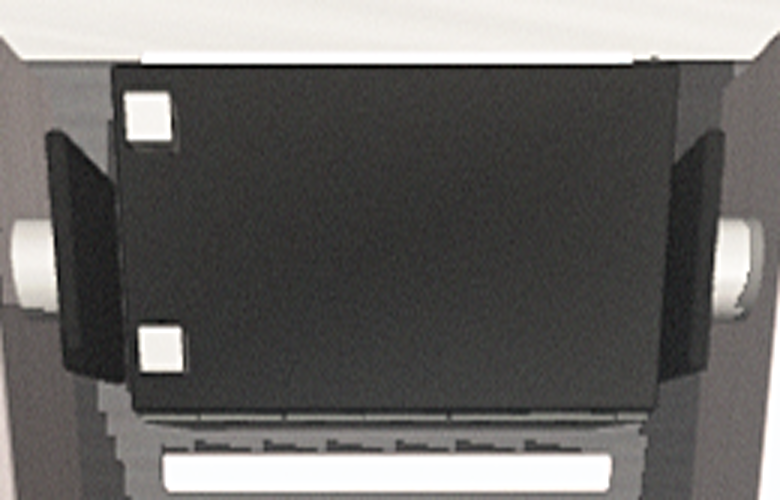

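Run:
```python
from h import *
w=dict(np.load("pics/wrist13.npz"))
A0=np.array([.5465,.1015]);c,s=np.cos(.098),np.sin(.098);A=np.array([[c,s],[-s,c]])
loc=lambda X:np.r_[(A@(X[:2]-A0)*1000),X[2]*1000].round(1)
print("padL",loc(ray(w,172.7,65,.05)),"padR",loc(ray(w,386.7,65,.05)))
print("bat",loc(ray(w,191.7,65,.06)),loc(ray(w,372.3,65,.06)), "front/back",loc(ray(w,280,17,.06)),loc(ray(w,280,102,.06)))
# jaws inner top edge z=.05? jaw 50 tall
g=w["pixels"].max(2); print(g[65,110:200],g[65,370:450])
```

```text
padL [110.4  58.4  50. ] padR [110.1 -59.8  50. ]
bat [108.9  45.3  60. ] [108.7 -49.   60. ] front/back [130.5  -0.8  60. ] [90.7 -0.9 60. ]
[193 254 245 243 242 242 243 243 242 242 242 243 243 244 243 243 243 249
 255 254 254 254 254 254 254 254 254 254 254 254 254 254 254 254 254 255
 255 255 196 133 136 138 134 154 234 248 245 244 245 245 244 245 245 245
 243 246 253 249 119  40  50  50  51  51  48  36  34  38  34  41  40  36
  39  33  38  33  33  38  28  46  64  45  63  59  52  55  59  53  53  56] [ 64  59  35  39  38  36  42  37  35  43  39  43  48  58  59  56  52  36
 193 255 250 248 247 247 247 248 247 248 253 247 150 163 165 164 137 105
 104 112 111 106 206 255 255 254 254 254 254 254 254 254 254 254 254 254
 253 253 254 253 254 254 254 251 246 246 247 247 246 247 247 246 248 248
 246 248 250 247 181 130 141 146]
```

Request:
arm_command([
  [0,[0.4,0.04,0],0],
  [0,[0,0,0],0],
  [0,[-0.3,-0.03,4],0],
  [0,[-3,-0.3,0.5],0],
  [0,[-3,-0.3,0],0],
  [0,[0,0,-3],0],
  [0,[0,0,-1.6],0],
  [0,[0,0,0],0],
])

```text
clock: 13.75
position: [0.4966, 0.0968, 0.1052]
ee_rot: [-0.523, 0.524, -0.476, 0.475]
contact_force: [0.1, 0.3, 0.4]
width: -0.0001
```

Request:
arm_command([
  [0,[0.8,0.08,0],0],
  [0,[0.8,0.08,0],0],
  [0,[0.8,0.08,0],0],
  [0,[0.8,0.08,0],0],
  [0,[0.5,0.05,0],0],
  [0,[0,0,0],0],
])

```text
clock: 14.35
position: [0.5314, 0.1004, 0.1062]
ee_rot: [-0.521, 0.525, -0.477, 0.474]
contact_force: [-7.6, -0.4, 1.6]
width: 0.0001
```

```bash
python3 look.py wrist:14
```

```text
t 14.4 pos [0.5314 0.1004 0.1062] local [-15.1   0.3] yaw -1.475 F cradle [-6.6  0.1] 0.2 w 0.0002
```

View pics/wrist14.png

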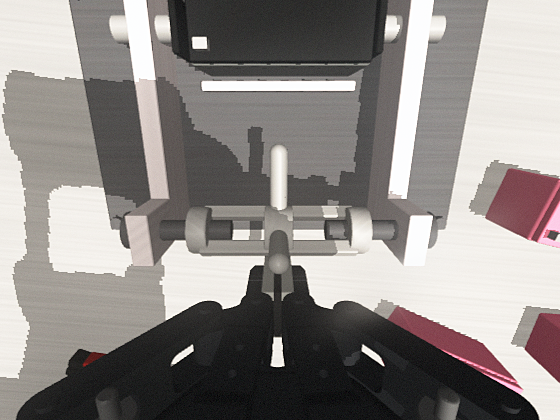

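Request:
arm_command([
  [0,[0.6,0.06,0],0],
  [0,[0.5,0.05,0],0],
  [0,[0,0,0],0],
])

```text
clock: 14.7
position: [0.5399, 0.1012, 0.1057]
ee_rot: [-0.52, 0.527, -0.478, 0.472]
contact_force: [-11.2, -1.0, 2.7]
width: 0.0002
```

```bash
python3 look.py
```

```text
t 14.7 pos [0.5399 0.1012 0.1057] local [-6.6  0.4] yaw -1.475 F cradle [-11.2   0.1] 2.7 w 0.0002
```

Request:
arm_command([
  [0,[0.6,0.06,0],0],
  [0,[0.4,0.04,0],0],
  [0,[0,0,0],0],
])

```text
clock: 15.0
position: [0.5503, 0.1025, 0.1061]
ee_rot: [-0.521, 0.526, -0.478, 0.473]
contact_force: [-11.2, -0.3, 5.0]
width: 0.0
```

```bash
python3 look.py wrist:15
```

```text
t 15.05 pos [0.5504 0.1026 0.1062] local [4.  0.7] yaw -1.475 F cradle [-10.3   0.8] 4.8 w 0.0
```

View pics/wrist15.png

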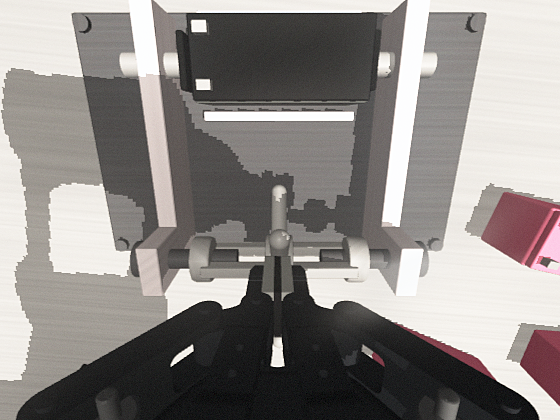

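Run:
```python
from h import *
w=dict(np.load("pics/wrist15.npz"))
cv2.imwrite("pics/w15c.png",cv2.resize(w["pixels"][0:125,150:410,::-1],None,fx=3,fy=4,interpolation=cv2.INTER_CUBIC))
```

```text
(no output)
```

View pics/w15c.png

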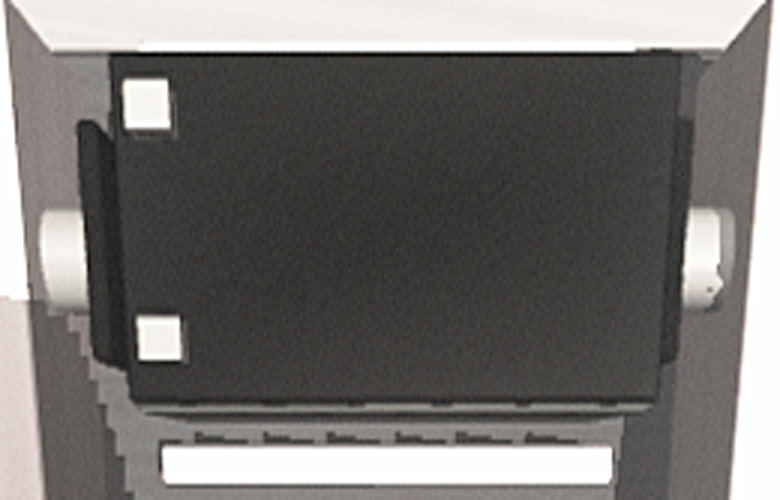

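Request:
arm_command([
  [0,[0.4,0.04,0],0],
  [0,[0,0,0],0],
  [0,[-0.3,-0.03,4],0],
  [0,[-3,-0.3,0.5],0],
  [0,[-3,-0.3,0],0],
  [0,[0,0,-3],0],
  [0,[0,0,-1.5],0],
  [0,[0,0,0],0],
])

```text
clock: 15.85
position: [0.4961, 0.0967, 0.1057]
ee_rot: [-0.523, 0.524, -0.476, 0.475]
contact_force: [0.0, 0.3, 0.7]
width: 0.0002
```

Request:
arm_command([
  [0,[0.8,0.08,0],0],
  [0,[0.6,0.06,0],0],
  [0,[0.4,0.04,0],0],
  [0,[0,0,0],0],
])

```text
clock: 16.25
position: [0.5106, 0.0984, 0.1058]
ee_rot: [-0.521, 0.526, -0.478, 0.473]
contact_force: [-7.3, -1.4, -1.8]
width: -0.0
```

```bash
cat > th.py <<'E'
from look import *
from scipy.optimize import brentq
def est(base):
    S=[];
    s=st();c,q=np.cos(.098),np.sin(.098);A=np.array([[c,q],[-q,c]])
    X=(A@(s["position"][:2]-[.5465,.1015]))[0]*1000+11; h=(s["position"][2]-.017-.066)*1000
    fx=-(A@s["contact_force"][:2])[0]; fz=s["contact_force"][2]
    if X<-5: ph=np.arcsin((X+5)/45); T=fx*45*np.cos(ph)/1000
    else:
        ph=brentq(lambda p:h*np.sin(p)-5-X*np.cos(p),-.2,1.3); arm=h*np.cos(ph)+X*np.sin(ph); T=(fx*np.cos(ph)+fz*np.sin(ph))*arm/1000
        print("perp arm",round(arm,1),"sin-comp",round(-fx*np.sin(ph)+fz*np.cos(ph),1))
    print("phi",round(np.degrees(ph),1),"theta",round(ph+base,3),"torque",round(T,3))
if __name__=="__main__": est(float(sys.argv[1]))
E
python3 th.py 5.498
```

```text
t 16.25 pos [0.5106 0.0984 0.1058] local [-36.1   0.4] yaw -1.475 F cradle [-7.4 -0.6] -1.8 w -0.0
phi -26.5 theta 5.036 torque 0.299
```

Request:
arm_command([
  [0,[0.5,0.05,0],0],
  [0,[0,0,0],0],
])

```text
clock: 16.45
position: [0.5161, 0.0989, 0.106]
ee_rot: [-0.521, 0.525, -0.477, 0.474]
contact_force: [-6.8, -1.6, -0.9]
width: 0.0001
```

```bash
python3 th.py 5.498
```

```text
t 16.45 pos [0.5161 0.0989 0.106 ] local [-30.5   0.4] yaw -1.475 F cradle [-6.9 -0.9] -0.9 w 0.0001
phi -18.8 theta 5.17 torque 0.295
```

Request:
arm_command([
  [0,[0.5,0.05,0],0],
  [0,[0,0,0],0],
])

```text
clock: 16.65
position: [0.5214, 0.0994, 0.1062]
ee_rot: [-0.522, 0.525, -0.477, 0.474]
contact_force: [-6.4, -1.8, -0.2]
width: -0.0002
```

```bash
python3 th.py 5.498
```

```text
t 16.65 pos [0.5214 0.0994 0.1062] local [-25.2   0.4] yaw -1.475 F cradle [-6.6 -1.1] -0.2 w -0.0002
phi -11.8 theta 5.292 torque 0.29
```

Request:
arm_command([
  [0,[0.5,0.05,0],0],
  [0,[0,0,0],0],
])

```text
clock: 16.85
position: [0.5266, 0.0999, 0.1064]
ee_rot: [-0.522, 0.525, -0.477, 0.474]
contact_force: [-7.6, 0.1, 1.3]
width: 0.0001
```

```bash
python3 th.py 5.498
```

```text
t 16.85 pos [0.5266 0.0999 0.1064] local [-20.    0.4] yaw -1.475 F cradle [-7.6  0.8] 1.3 w 0.0001
phi -5.0 theta 5.41 torque 0.339
```

Request:
arm_command([
  [0,[0.5,0.05,0],0],
  [0,[0,0,0],0],
])

```text
clock: 17.05
position: [0.5308, 0.1004, 0.1062]
ee_rot: [-0.521, 0.526, -0.477, 0.473]
contact_force: [-7.9, -1.6, 1.1]
width: 0.0
```

```bash
python3 th.py 5.498; python3 look.py wrist:16; python3 th.py 5.498
```

```text
t 17.05 pos [0.5308 0.1004 0.1062] local [-15.7   0.4] yaw -1.475 F cradle [-8.  -0.8] 1.1 w 0.0
perp arm 23.2 sin-comp 1.0
phi 0.8 theta 5.511 torque 0.185
t 17.1 pos [0.5308 0.1004 0.1063] local [-15.7   0.4] yaw -1.475 F cradle [-8.5  0.2] 1.6 w 0.0002
t 17.1 pos [0.5308 0.1004 0.1063] local [-15.7   0.4] yaw -1.475 F cradle [-8.5  0.2] 1.6 w 0.0002
perp arm 23.2 sin-comp 1.4
phi 0.7 theta 5.511 torque 0.197
```

View pics/wrist16.png

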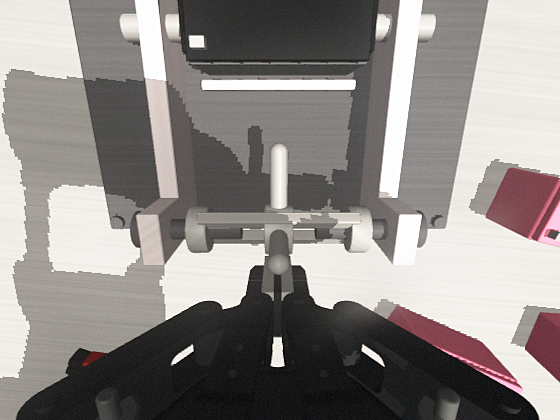

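Request:
arm_command([
  [0,[0.5,0.05,0],0],
  [0,[0.2,0.02,0],0],
  [0,[0.2,0.02,0],0],
  [0,[0,0,0],0],
])

```text
clock: 17.5
position: [0.5363, 0.1009, 0.1059]
ee_rot: [-0.519, 0.528, -0.479, 0.472]
contact_force: [-14.4, -2.4, 5.9]
width: 0.0002
```

```bash
python3 th.py 5.498; python3 look.py wrist:17
python3 - <<'E'
from h import *
for n in (11,13,15,17):
    w=dict(np.load(f"pics/wrist{n}.npz"))
    cv2.imwrite(f"pics/w{n}d.png",cv2.resize(w["pixels"][0:140,110:450,::-1],None,fx=2.3,fy=2,interpolation=cv2.INTER_CUBIC))
a=[cv2.imread(f"pics/w{n}d.png") for n in (13,17)]; cv2.imwrite("pics/cmp17.png",np.vstack(a))
E
```

```text
t 17.5 pos [0.5363 0.1009 0.1059] local [-10.2   0.4] yaw -1.475 F cradle [-14.6  -1. ] 5.9 w 0.0002
perp arm 22.3 sin-comp 2.0
phi 14.6 theta 5.753 torque 0.348
t 17.55 pos [0.5363 0.1009 0.1059] local [-10.2   0.4] yaw -1.474 F cradle [-14.7   0.1] 5.2 w 0.0001
```

View pics/cmp17.png

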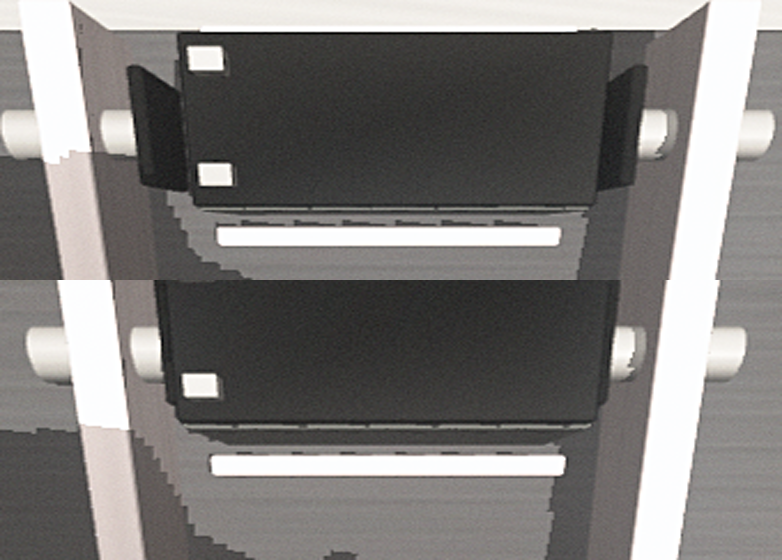

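```bash
cat > gap.py <<'E'
from h import *
import sys
A0=np.array([.5465,.1015]);c,s=np.cos(.098),np.sin(.098);A=np.array([[c,s],[-s,c]])
def gap(n,v,ju=(120,175),show=False):
    w=dict(np.load(f"pics/wrist{n}.npz"));g=w["pixels"].min(2).astype(int)[v-2:v+3].mean(0)
    if show: print(g[130:200].astype(int),g[360:430].astype(int))
    # pad back: going from centre out, first >150 ; jaw: then top white(>=250 run)
    def side(sg):
        u=277+sg*60
        while g[u]<120:u+=sg
        f=u-sg*(g[u]-120)/(g[u]-g[u-sg])
        return f
    l,r=side(-1),side(1)
    out=[(A@(ray(w,x,v,.05)[:2]-A0)*1000)[1] for x in (l,r)]
    return l,r,out
for a in sys.argv[1:]:
    n,v=a.split(":"); print(n,gap(n,int(v),show=True))
E
python3 gap.py 13:65 15:63 17:33
```

```text
[252 252 252 252 252 252 253 252 252 252 252 252 252 252 252 252 254 251
 170 114 125 125 122 145 219 241 236 235 235 235 234 235 235 235 235 236
 242 234 111  34  47  52  48  50  44  35  36  35  35  35  35  35  33  31
  32  31  32  30  28  44  61  43  55  53  51  51  53  52  51  51] [ 57  59  59  57  60  60  60  59  63  60  62  51  30  33  33  35  34  36
  34  40  35  40  48  50  54  54  51  42 180 255 244 242 241 240 241 242
 240 242 247 236 142 152 155 151 120 100 101 102 106 104 187 254 254 252
 252 252 252 252 252 252 252 252 252 252 252 252 252 252 252 252]
13 (np.float64(167.92730210016154), np.float64(387.5619596541787), [np.float64(61.02587348679025), np.float64(-60.27689447994515)])
[235 235 235 235 235 234 236 249 253 253 253 253 253 253 253 253 253 253
 253 253 253 253 253 252 253 253 254 252 180 118 126 125 120 178 243 240
 237 237 237 236 237 237 237 237 237 237 242 241 147  31  50  52  51  51
  46  43  36  36  35  37  42  56  60  55  58  57  56  57  56  56] [ 63  66  62  64  62  63  66  64  66  66  67  65  52  54  56  54  50  50
 191 255 246 244 243 243 244 243 243 245
[... 305 characters left out ...]
235 236 236 236 235 236 235 234 232 238 252 253 253 253 253 253 253 252
 252 252 252 252 253 253 253 252 253 253 253 253 255 234 109 123 122 120
 156 231 243 239 237 238 237 237 238 237 238 239 248 236  32  43  48  34
  44  54  60  58  56  58  56  56  56  55  55  58  53  56  53  51] [ 56  60  58  59  59  59  60  59  62  64  63  60  50  52  49  38 164 249
 243 240 239 239 239 239 244 235 145 156 157 160 144  97 102 105 100 124
 217 255 254 253 252 252 252 252 252 252 252 252 252 252 252 252 252 252
 252 252 253 252 239 238 240 239 239 239 238 238 239 238 238 238]
17 (np.float64(179.5705882352941), np.float64(375.64920634920634), [np.float64(52.33120703838826), np.float64(-51.91286700430478)])
```

Request:
arm_command([
  [0,[0.4,0.04,0],0],
  [0,[0.4,0.04,0],0],
  [0,[0.4,0.04,0],0],
  [0,[0,0,0],0],
])

```text
clock: 17.95
position: [0.5464, 0.1022, 0.1052]
ee_rot: [-0.518, 0.529, -0.48, 0.47]
contact_force: [-17.1, -2.1, 5.6]
width: 0.0003
```

```bash
python3 th.py 5.498; python3 look.py wrist:18; python3 gap.py 18:55
```

```text
t 17.95 pos [0.5464 0.1022 0.1052] local [-0.1  0.7] yaw -1.474 F cradle [-17.2  -0.4] 5.6 w 0.0003
perp arm 24.2 sin-comp -6.2
phi 37.9 theta 6.159 torque 0.413
t 18.0 pos [0.5464 0.1022 0.1052] local [-0.1  0.7] yaw -1.475 F cradle [-15.9   0. ] 4.1 w -0.0005
[232 232 232 232 232 233 233 233 233 232 233 233 233 231 237 252 253 253
 253 253 253 253 253 253 253 253 253 253 253 253 253 253 252 253 254 254
 198 111 126 123 126 185 240 237 234 234 234 234 236 240 233 122  40  49
  48  42  48  60  57  59  57  61  58  57  54  57  56  53  58  56] [ 64  66  65  66  68  67  65  68  69  68  68  55  54  53  40 167 249 250
 245 245 245 245 248 248 196 146 145 111 103 106 104 107 186 254 254 253
 252 252 252 252 252 252 253 252 252 252 253 252 253 252 252 253 253 252
 243 244 245 244 244 244 244 244 244 244 244 244 243 245 248 235]
18 (np.float64(181.03389830508473), np.float64(374.6251968503937), [np.float64(52.57187609148348), np.float64(-51.8466956045796)])
```

View pics/wrist18.png

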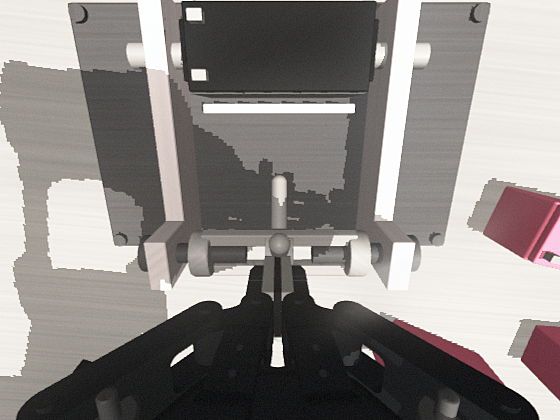

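Request:
arm_command([
  [0,[0.4,0.04,0],0],
  [0,[0.4,0.04,0],0],
  [0,[0,0,0],0],
])

```text
clock: 18.3
position: [0.5575, 0.1034, 0.1066]
ee_rot: [-0.52, 0.527, -0.479, 0.472]
contact_force: [-12.9, -0.7, 7.8]
width: 0.0002
```

```bash
python3 th.py 5.498; python3 look.py wrist:19; python3 gap.py 19:62
```

```text
t 18.3 pos [0.5575 0.1034 0.1066] local [11.1  0.8] yaw -1.475 F cradle [-12.9   0.5] 7.8 w 0.0002
perp arm 32.0 sin-comp -5.4
phi 52.0 theta 6.406 torque 0.45
t 18.35 pos [0.5575 0.1034 0.1067] local [11.1  0.8] yaw -1.475 F cradle [-12.9   0.3] 8.0 w 0.0001
[128 127 128 129 127 126 126 126 127 127 130 127 127 127 127 128 126 123
 120 224 255 253 252 252 252 252 252 252 252 252 252 252 252 252 252 252
 252 252 253 255 233 105 123 125 128 124 124 124 126 125 129 124 132 115
  59  50  54  52  51  59  63  61  59  59  59  60  59  57  58  57] [ 65  68  67  69  65  69  67  71  70  61  54  60  59  61  87 106 102 100
 102 101 103 104 105 104 103 104 104  94 155 250 255 252 252 252 252 252
 252 252 252 252 252 252 252 252 252 252 252 252 254 254 153 130 137 138
 137 138 137 136 137 136 138 139 137 137 136 136 137 135 137 137]
19 (np.float64(182.72289156626505), np.float64(387.4186046511628), [np.float64(52.814995831416894), np.float64(-59.7142818616805)])
```

View pics/wrist19.png

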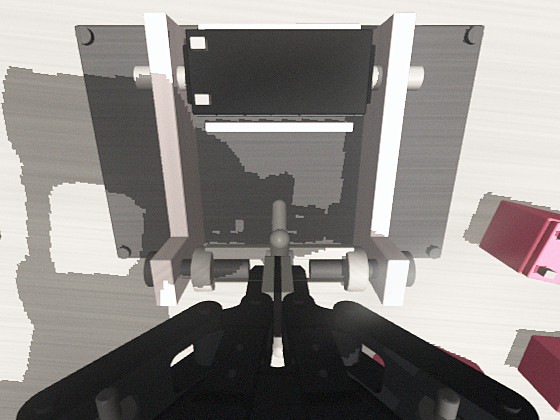

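Studs now at row ~76 (left u≈182, right u≈375); jaws closer. Re-measure at that row.

```bash
python3 gap.py 19:76
```

```text
[102  99  96 150 226 232 191 206 207 139 147 149 166 164 165 167 165 163
 167 163 151 180 212 208 210 210 211 210 210 209 208 207 206 206 205 207
 243 254 253 253 255 251 136  92 125 117 153 227 240 236 234 234 236 244
 230  64  41  51  50  43  59  60  57  55  59  55  60  57  55  58] [ 67  69  68  68  70  68  70  70  60  50  55  36 148 244 247 242 246 240
 152 150 156 150 118  99 102 101 110 203 255 253 252 252 252 251 252 252
 252 252 252 252 252 252 252 252 252 252 252 251 242 239 240 240 240 240
 239 239 240 240 239 239 240 241 245 223 125 132 133 134 134 135]
19 (np.float64(184.66626506024096), np.float64(371.74285714285713), [np.float64(52.44891877750877), np.float64(-51.79907880195016)])
```

Request:
arm_command([
  [0,[-0.6,-0.06,4],0],
  [0,[-3,-0.3,0.5],0],
  [0,[-3,-0.3,0],0],
  [0,[-0.6,0,0],0],
  [0,[0,0,-3],0],
  [0,[0,0,-1.6],0],
  [0,[0,0,0],0],
])

```text
clock: 19.05
position: [0.4913, 0.0968, 0.1041]
ee_rot: [-0.523, 0.524, -0.476, 0.475]
contact_force: [-0.9, 0.4, 0.4]
width: -0.0001
```

```bash
python3 look.py wrist:20
```

```text
t 19.1 pos [0.4921 0.0969 0.1051] local [-54.5   0.7] yaw -1.475 F cradle [0.6 0.3] 0.1 w 0.0002
```

View pics/wrist20.png

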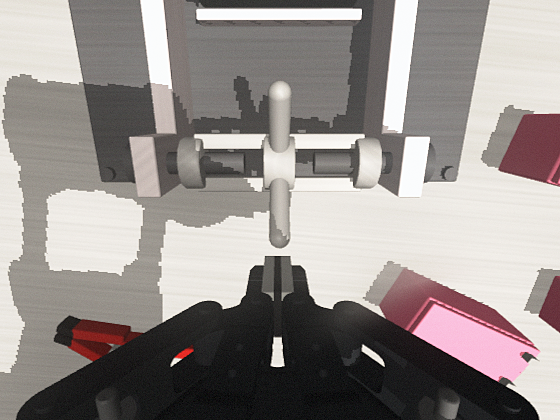

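Run:
```python
from h import *
w=dict(np.load("pics/wrist20.npz"));A0=np.array([.5465,.1015]);c,s=np.cos(.098),np.sin(.098);A=np.array([[c,s],[-s,c]])
for ph in (-48,-45,-42,-39,-36):
    o=[]
    for a in (ph,ph+90):
        a=np.radians(a); X=np.r_[A0+A.T@[.045*np.sin(a),0],.066+.045*np.cos(a)]; o.append(proj(w,X).round(1).tolist())
    print(ph,o)
```

```text
-48 [[278.9, 238.9], [278.8, 98.5]]
-45 [[278.9, 237.2], [278.8, 94.3]]
-42 [[278.9, 235.1], [278.8, 90.4]]
-39 [[278.9, 232.8], [278.8, 86.9]]
-36 [[278.9, 230.1], [278.8, 83.7]]
```

Request:
arm_command([
  [0,[0.6,0.06,0],0],
  [0,[0.4,0.04,0],0],
  [0,[0.3,0.03,0],0],
  [0,[0,0,0],0],
])

```text
clock: 19.5
position: [0.5003, 0.0978, 0.1044]
ee_rot: [-0.521, 0.526, -0.477, 0.473]
contact_force: [-6.6, -0.8, 0.4]
width: -0.0001
```

```bash
python3 th.py 7.069
```

```text
t 19.5 pos [0.5003 0.0978 0.1044] local [-46.3   0.8] yaw -1.475 F cradle [-6.7 -0.2] 0.4 w -0.0001
phi -42.4 theta 6.329 torque 0.222
```

Request:
arm_command([
  [0,[0.3,0.03,0],0],
  [0,[0.2,0.02,0],0],
  [0,[0,0,0],0],
])

```text
clock: 19.8
position: [0.5006, 0.0979, 0.1033]
ee_rot: [-0.519, 0.528, -0.48, 0.471]
contact_force: [-14.3, -2.1, 1.6]
width: 0.0005
```

```bash
python3 th.py 7.069
```

```text
t 19.8 pos [0.5006 0.0979 0.1033] local [-46.    0.9] yaw -1.474 F cradle [-14.5  -0.7] 1.6 w 0.0005
phi -41.8 theta 6.34 torque 0.486
```

Request:
arm_command([
  [0,[0.2,0.02,0],0],
  [0,[0,0,0],0],
])

```text
clock: 20.0
position: [0.5007, 0.098, 0.1029]
ee_rot: [-0.518, 0.529, -0.481, 0.47]
contact_force: [-16.8, -2.5, 2.4]
width: 0.0002
```

```bash
python3 th.py 7.069
```

```text
t 20.0 pos [0.5007 0.098  0.1029] local [-45.9   1. ] yaw -1.474 F cradle [-17.   -0.9] 2.4 w 0.0002
phi -41.6 theta 6.343 torque 0.572
```

Request:
arm_command([
  [0,[0.2,0.02,0],0],
  [0,[0,0,0],0],
])

```text
clock: 20.2
position: [0.5011, 0.098, 0.1026]
ee_rot: [-0.517, 0.53, -0.481, 0.469]
contact_force: [-19.1, -3.9, 3.1]
width: -0.0001
```

```bash
python3 th.py 7.069
```

```text
t 20.2 pos [0.5011 0.098  0.1026] local [-45.6   1. ] yaw -1.474 F cradle [-19.4  -2. ] 3.1 w -0.0001
phi -41.1 theta 6.352 torque 0.658
```

```bash
python3 look.py wrist:21 scene:21
python3 - <<'E'
from h import *
w=dict(np.load("pics/scene21.npz")); cv2.imwrite("pics/s21c.png",cv2.resize(w["pixels"][150:290,220:390,::-1],None,fx=4.5,fy=4.2,interpolation=cv2.INTER_CUBIC))
E
```

```text
t 20.3 pos [0.5012 0.0981 0.1026] local [-45.4   1. ] yaw -1.474 F cradle [-19.4  -1. ] 3.2 w -0.0
```

View pics/wrist21.png

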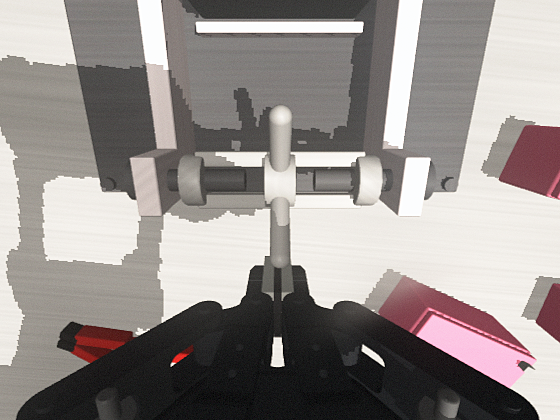

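View pics/s21c.png

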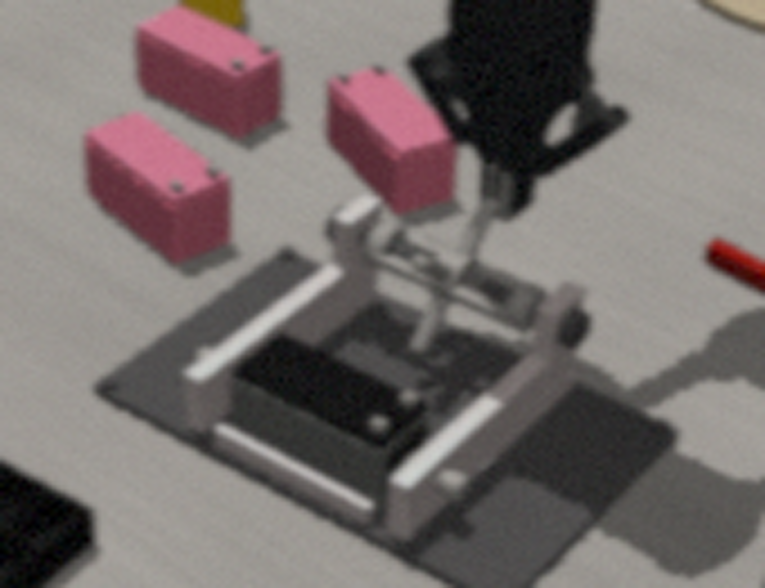

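Request:
arm_command([
  [0,[0.2,0.02,0],0],
  [0,[0,0,0],0],
])

```text
clock: 20.5
position: [0.5032, 0.0983, 0.1027]
ee_rot: [-0.517, 0.53, -0.481, 0.469]
contact_force: [-18.4, -3.2, 4.5]
width: 0.0001
```

```bash
python3 th.py 7.069
```

```text
t 20.5 pos [0.5032 0.0983 0.1027] local [-43.4   1.1] yaw -1.474 F cradle [-18.7  -1.4] 4.5 w 0.0001
phi -37.6 theta 6.413 torque 0.666
```

Request:
arm_command([
  [0,[0.2,0.02,0],0],
  [0,[0,0,0],0],
])

```text
clock: 20.7
position: [0.5064, 0.0986, 0.1029]
ee_rot: [-0.517, 0.53, -0.481, 0.47]
contact_force: [-17.5, -2.5, 2.4]
width: -0.0003
```

```bash
python3 th.py 7.069
```

```text
t 20.7 pos [0.5064 0.0986 0.1029] local [-40.2   1.1] yaw -1.474 F cradle [-17.6  -0.8] 2.4 w -0.0003
phi -32.5 theta 6.501 torque 0.669
```

Request:
arm_command([
  [0,[-1.5,-0.15,0],0],
  [0,[-0.5,0,4],0],
  [0,[2,0.2,1],0],
  [0,[4,0.4,0],0],
  [0,[0,0,0],0],
  [0,[0,0,0],0],
])

```text
clock: 21.3
position: [0.5583, 0.104, 0.1554]
ee_rot: [0.524, -0.523, 0.475, -0.476]
contact_force: [-0.6, -0.1, -0.7]
width: -0.0005
```

```bash
python3 look.py wrist:22
```

```text
t 21.35 pos [0.557  0.1039 0.155 ] local [10.7  1.4] yaw -1.475 F cradle [-0.3 -0.1] -1.3 w 0.0002
```

View pics/wrist22.png

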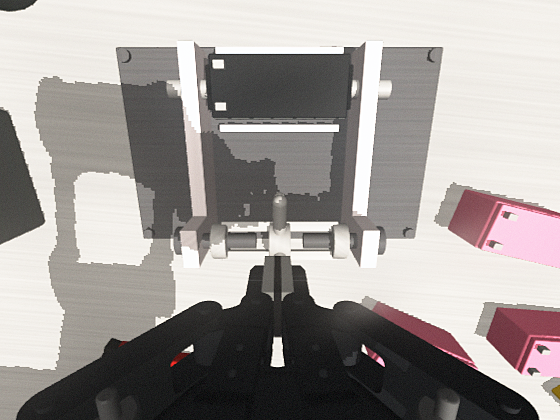

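Request:
arm_command([
  [0,[-0.3,0,-2],0],
  [0,[0,0,-2],0],
  [0,[0,0,0],0],
  [0,[0,0,0],0],
])

```text
clock: 21.75
position: [0.5531, 0.1039, 0.1149]
ee_rot: [-0.523, 0.524, -0.476, 0.475]
contact_force: [0.1, 0.1, 0.2]
width: -0.0001
```

```bash
python3 look.py wrist:23
python3 - <<'E'
import cv2;import numpy as np
w=cv2.imread("pics/wrist23.png");cv2.imwrite("pics/w23c.png",cv2.resize(w[0:140,110:450],None,fx=2.3,fy=4))
E
python3 gap.py 23:72 23:76
```

```text
t 21.8 pos [0.5539 0.1039 0.1156] local [7.6 1.7] yaw -1.475 F cradle [-0.6 -0.3] 1.4 w 0.0001
[125 126 128 127 128 127 128 126 128 126 123 125 190 244 238 234 235 234
 234 235 235 235 236 235 235 235 236 236 229 240 254 253 252 252 252 252
 253 252 252 252 252 252 252 252 252 253 252 254 255 216 109 127 118 178
 242 241 238 238 243 239 135  54  52  54  43  53  65  67  63  63] [ 70  74  73  72  74  61  54  56  45 153 243 247 244 249 239 147 158 146
 106 101 102 101 187 255 254 253 253 252 252 252 252 252 252 252 252 252
 252 253 252 253 252 252 246 241 242 241 242 242 241 242 242 241 241 241
 241 244 245 207 125 137 139 138 138 138 137 138 137 138 136 137]
23 (np.float64(190.19164619164619), np.float64(368.6938775510204), [np.float64(52.53730081419634), np.float64(-51.77176937116113)])
[126 127 129 128 127 126 128 128 127 127 128 124 142 198 231 228 225 224
 225 225 223 224 226 224 225 224 225 224 224 228 249 253 252 252 252 252
 253 252 252 252 252 253 252 252 252 252 252 253 255 247 114 128 124 137
 196 233 227 227 232 212 118  74  49  54  45  48  59  66  63  62] [ 70  71  73  76  71  58  57  54  56 180 249 242 238 211 152 141 140 122
 103 104  99 132 232 255 253 252 252 252 252 252 252 252 252 252 252 252
 252 252 252 253 253 251 227 237 237 237 236 237 236 237 237 237 237 237
 238 237 209 139 132 135 136 136 134 137 137 138 134 135 134 134]
23 (np.float64(189.98720682302772), np.float64(368.512987012987), [np.float64(52.85184604281328), np.float64(-51.861438154156765)])
```

View pics/w23c.png

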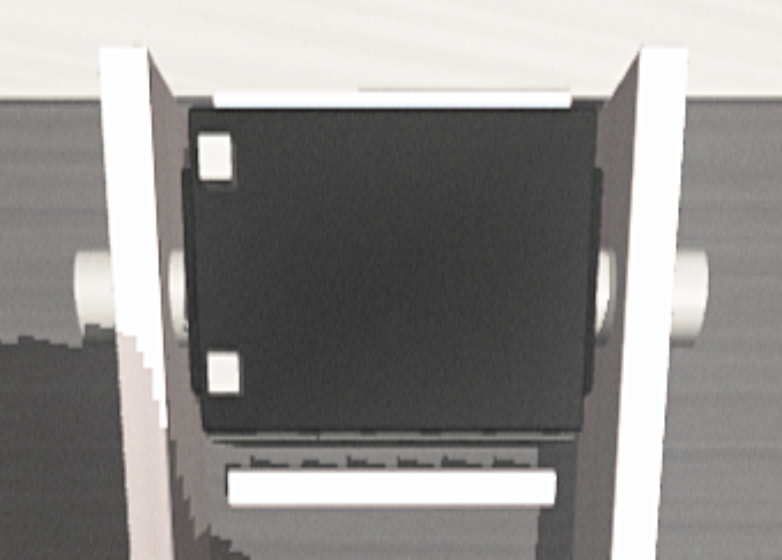

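Request:
arm_command([
  [0,[0,0,3],0],
  [0,[0,0,4],0],
  [2,[-1,0,4],0],
  [3,[-4,0,2],0],
  [3,[-4,0,0],0],
  [3,[-4,0,0],0],
  [3,[-3,0,0],0],
  [3,[0,0,0],0],
  [3,[0,0,0],0],
  [3,[0,0,0],0],
])

```text
clock: 22.8
position: [0.3952, 0.1039, 0.2457]
ee_rot: [0.524, -0.523, 0.475, -0.476]
contact_force: [0.7, -0.1, -0.4]
width: 0.0303
```

```bash
python3 look.py wrist:24 scene:24
```

```text
t 22.9 pos [0.395  0.1039 0.2451] local [-150.5   17.2] yaw -1.475 F cradle [-0.2 -0.5] -0.3 w 0.0302
```

View pics/scene24.png

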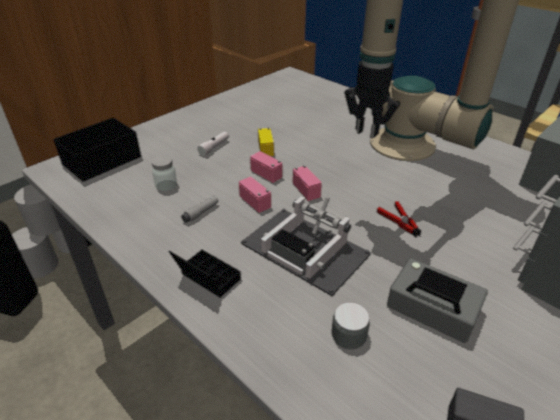

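View pics/wrist24.png

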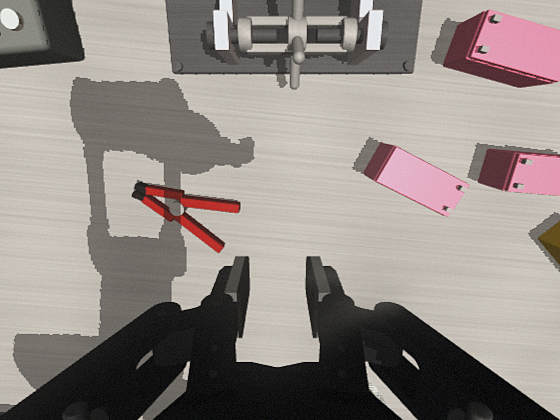

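The battery sits between the jaws (scene image, about (293,243)). The bystanders are where they were at the start, and the arm is clear.

```bash
python3 -c "
from rig import manip
print(manip.sign_off())"
```

```text
the job is handed in; nothing more can be done
None
```

I set the battery upright in the bay, tightened the turnbuckle about 6 rad by its cross pins, and handed the job in at about 23 s. The sign-off gives no verdict, so whether it passed is unknown.

- **Placing:** I felt the battery touch the bay floor before letting go. The pictures show it upright between the rails.
- **Pad force by camera:** both pads were compressed about 4.6–4.7 mm, which is about 28 N each. Both pads first touched at a turn of about 5.4 rad, and the final turn was about 6.5 rad.
- **Where the checks disagreed:** the force felt at the wrist is the weaker check. On the fourth push it gave about 24 N against about 23 N by camera. On the last short push the raw reading came out much higher, up to 48 N. Allowing for the pin sliding on the finger brings it to about 25–33 N. I trusted the camera figure, which also fits the turn past first touch.
- **At hand-in:** the arm was clear, with wrist force near zero. By eye, the bystanders had not moved in the last scene picture; I did not measure them.

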